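# Clamp a plaster jaw model on the model table with an indexing lever

### The job

Slide the plaster jaw model on its plate fully home against the two stops of the model table, so that the rear edge of its plate lies under the nose of the strap clamp. Then tighten the clamp screw clockwise with its indexing lever to about 1.2 N m, and never beyond 2.5 N m; there is no room for a full turn, so work it like a ratchet: swing, lift the lever off its teeth, swing back, let it down and swing again, without pressing the lever against the plaster. Leave the model clamped at the stops, the lever let down on its teeth, and the other things where they are.

Things in the scene. Friction and masses are not known exactly. Their poses are not given: they have to be found in the camera images.
- holder: The model table, fixed: aluminium bed plate 200 x 120 x 12 mm (x from -95 to +105 mm). Origin on the counter under the middle of the model bed; x points from its open front (robot side) to the clamp end, y left, z up. A guide strip 6 mm high runs along each side of the bed (inner faces at y = -35 and +35 mm). Do not move the other things round it.
- stops (a point): Midpoint between the two stops, on the bed: x = +31, y = 0, z = 12 mm in the holder's frame, axes as the holder's. The stops are 12 mm high, their faces at this x, 14 to 33 mm to either side. The model is home when the clamp-side edge of its plate touches both.
- strap: The steel strap of the clamp, level, 10 mm thick, along the holder's x from +21.5 to +94 mm, with a nose 20 mm wide between the stops. Its underside starts 1.5 to 2.2 mm above the model's plate and comes down 6 mm per turn of the screw. Its frame is the holder's, shifted up and down with it by at most 3 mm.
- screw_axis (a point): Where the clamp screw's upright axis meets the top of the bed: x = +45, y = 0, z = 12 mm in the holder's frame, axes as the holder's. Right-hand thread: it tightens clockwise seen from above.
- screw_head: Toothed steel head of the screw under the lever's hub; origin on the screw axis at counter height. Turning it takes 0.2 to 0.4 N m until the clamp is tight, 110 to 160 degrees from the start, different every time and not marked, only felt: there it comes up hard, and then stays where it is left. 0.8 N m or more is tight; over 2.5 N m is too much.
- lever: Black indexing lever on the screw: hub 36 mm across, arm 12 mm wide. Origin on the screw axis at counter height plus its lift; x out along the arm, z up. Down, it turns the screw both ways through 12 teeth (one per 30 degrees, 6 degrees play). Lifted over 5 mm (10 mm at most, a spring presses it down with 3 to 4 N) it swings free over the still screw.
- lever_grip (a point): Centre of the lever's level grip (12 mm wide, 14 mm tall, 46 mm long), 86 mm out from the screw axis and 62 mm above the counter when the lever is down on its teeth; 4.5 mm higher when it sits on top of them. x out along the arm, z up. The arm lies on the left (+y) side of the clamp; seen from the holder's +y it can swing 30 degrees to -x and 67 degrees to +x.
- heel_post (a point): Top of the fixed heel post of the clamp, 15 mm thick: x = +79, y = 0, z = 63 mm in the holder's frame. The lever's arm meets it at about 67 degrees from +y towards +x; at the other end of its swing, about 30 degrees from +y towards -x, the arm meets the plaster of the model when that is home.
- model: Jaw model, 0.2 to 0.4 kg: a white plate 74 mm (along x) x 66 x 10 mm carrying a plaster jaw cast 60 mm wide, 34 mm high, with teeth to 44 mm. Origin: centre of the plate's underside; x points to the clamp. The plaster is flat 26 mm from the origin at the clamp end, rounded 33 mm from it in front. It stands on the bed between the guides with 2 mm play, 14 to 32 mm short of the stops.
- model_center (a point): The point 27 mm above the centre of the underside of the model's plate, half-way up the model; axes as the model's. At home it lies at x = -6 mm in the holder's frame.
- guide_key_a: A grey hand instrument 165 mm long lying beside the model table, not to be disturbed; origin at its middle, on the counter.
- guide_key_b: A second such grey instrument, 165 mm long, not to be disturbed; origin at its middle, on the counter.
- bowl: A grey-green mixing bowl, 104 mm across, 55 mm high, not to be disturbed; origin under its centre.
- spare_cast: A second plaster cast without a plate, lying loose on the counter at the left, not to be disturbed; 60 x 60 x 44 mm, origin under its middle.
- bottle: A small amber bottle, 44 mm across, 95 mm high, not to be disturbed; origin under its centre.
- dish: A small glass dish, 52 mm across, 22 mm high, not to be disturbed; origin under its centre.
- spatula: A plaster spatula 220 mm long, not to be disturbed; origin near its middle.
Things that resemble listed ones, but are neither listed nor needed, are in the scene too. What is shaped like the model but purple is not meant.

How it is judged:
On the way, in this order (a step that is already met when the one before it is completed fails the run):
1. the model is home against the stops (x of model_center in the frame of holder above -0.0085 m and angle between the x axis of model_center and the x axis of holder, either way round below 0.06 rad and angle between model_center's own z axis and vertical below 0.06 rad), for 0.2 s.
2. the clamp screw is turned tight through the lever (0.8 N m or more) with the strap bearing on the model's plate (contact force between lever and screw_head above 60 N and contact force between strap and model above 15 N), for 0.15 s.
At the end, for the whole second after the job is handed in: the model's plate within 2.5 mm of the stops, square to the bed within 3 degrees and flat on it, at rest, the strap bearing on its plate with more than 15 N, and the lever fully down on its teeth (grip centre within 2 mm of its 62 mm) (all of step 1 and contact force between strap and model above 15 N and z of lever_grip in the frame of holder below 0.064 m and linear speed of model below 0.01 m/s); the robot touches nothing.
It fails at once if the screw is turned with more than 2.5 N m (185 N on the lever's teeth) (contact force between lever and screw_head above 185 N).
It fails at once if the lever is pressed against the plaster model with more than 6 N (contact force between lever and model above 6 N).
It fails at once if one of the other things on the counter is displaced by more than 30 mm (distance of any of guide_key_a, guide_key_b, bowl, spare_cast, bottle, dish, spatula from where it was at the start of the episode above 0.03 m).
It also fails if it takes over 70 s, if anything falls off the work surface, if the arm or the gripper's body presses on something with over 40 N, if the wrist force passes 120 N, or if a joint passes its speed limit or range.

### The arm

A 6-joint arm with a two-finger parallel gripper is mounted at the origin on the work surface. World frame = base frame: x ahead of the robot, y to its left, z up, the work surface at z = 0. Lengths are in m, angles in rad, forces in N, time in s.
With the tool pointing down it reaches from about 0.25 to 0.775 m from the base axis. Payload 4 kg.
Tool frame: the origin (TCP) lies on the centre line of the jaws, within the pads' length; the fingertips stand 8 mm ahead of it and the grasp point (between the pads) lies 11 mm behind it; y points along the fingers, x is the direction in which the jaws open and shut, and the axes are right-handed (so a half turn about y gives the same grasp; the last joint's range is limited). The gripper opens to 94 mm and grips with 3 to 60 N. Pads are 16 mm wide; open, the fingers measure 119 mm over their backs; the gripper's body (75 mm by 177 mm) begins 78 mm behind the grasp point.
Start: joints at [1.07, 0.087, 1.371, -0, 1.684, -0.103], TCP at [0.213, 0.507, 0.187] pointing down, gripper open.
Joint ranges: [-3.1, 3.1], [-0.76, 2.03], [0.27, 2.55], [-1.08, 4.22], [0.17, 2.65], [-2.57, 2.57]. Speed limits (rad/s): [2.79, 2.79, 3.14, 3.14, 3.14, 3.14].

### API

Orientations are given as [roll, pitch, yaw] about the fixed x, y, z axes, in that order (R = Rz(yaw) Ry(pitch) Rx(roll)).
In Python, from bench import robot gives the robot as it stands.
- The arm moves only by the tool step_arm, never from a script. Its argument "commands" is a list of rows, each an object with "xyz": the shift along the world's x, y, z in m, a list of three; "twist": the turn, a rotation vector about the world's x, y, z in degrees, a list of three. In form: [{"xyz": [tx, ty, tz], "twist": [ax, ay, az]}, ...]. A call has 1 to 12 rows; each row is the pose to reach, as a shift and turn from the pose commanded when the call began; what a row does not reach only later rows make up. A row lasts 1/12 s, in which the tool goes at most 41.7 mm and 7.16 degrees, less where a joint would pass 70% of its speed; a pose out of reach is approached as far as the arm can. A call with a gripper value outside its range is refused whole. "fingers" is the closure in counts, from 0 (fully open) to 255 (shut), set as the call begins (left out, the last holds). The fingers move at their own pace and stop on an object; the grip force is fixed at half the most. Time passes only in rows, so rows that repeat a pose let the fingers close. It gives the time, the measured TCP pose, the force and the opening at its end, in the units of the state.
- robot.get_obs(): the state, without advancing time (a new reading comes with each control period).
- robot.snapshot(name): name is "scene" or "side" or "wrist"; returns (picture, depth): 480x640x3 uint8, red, green, blue; 480x640 float32, m along the optical axis (not along the pixel's ray), 0 where there is no reading.
- robot.camera_info(name): a dict with "fx", "fy", "cx", "cy" (pixels), "k1" (the pictures are not rectified: a ray, as slopes to the right and down, at radius r is drawn at 1 + k1 r^2 times it, then the intrinsics apply), "R" (3x3) and "t" (3): a world point X has camera coordinates R X + t. Camera axes: x right, y down, z forward; pixel columns grow to the right and rows downward; lengths in m; the calibration is good to about 2 mm. A picture is of the moment at which its call begins: read the wrist's pose just before it. camera_info takes no time and is no camera call; for the wrist camera it gives the pose at the moment of the call.
- robot.close_job(): hands the job in, once; it reports no verdict.
The state is a dict: "time": time; "joint_positions": joint angles; "qvel": joint speeds; "joint_torque": joint torques, N m; "tool_pos": TCP position; "ee_rot": TCP orientation; "wrist_force": force on the tool from outside, world axes, zero at the start; "wrist_torque": the same for the moment, N m; "width": finger opening in m.
Only numpy, scipy, OpenCV 4.12 (cv2) and the standard library are available. Lean on these libraries where they do the work, as an engineer would, in place of code of your own. Each camera call takes 0.05 s, during which the arm holds its last target.

## Working session

There is one attempt and no reset: what is moved stays moved. The work goes in short steps, Python scripts to look and compute and a tool call to move; the robot and the scene stay as the last step left them, time stands still between calls to the robot, and variables do not carry over. Pictures are saved under pics/ and viewed, and the job is handed in when it is done.

Besides the shell and the picture viewer there is one more tool, called after "Emit:" as name(argument=value, ...) on one line, values as JSON. step_arm: Moves the arm, as the interface text tells. Its arguments: {"type":"object","properties":{"commands":{"type":"array"},"fingers":{"type":"number"}},"required":["commands"]}

```bash
ls; mkdir -p pics; python3 - <<'E'
from bench import robot
import cv2,numpy as np
o=robot.get_obs(); print(o)
for n in ("scene","side","wrist"):
    ci=robot.camera_info(n); print(n,ci)
    p,d=robot.snapshot(n)
    cv2.imwrite(f"pics/{n}0.png",p[:,:,::-1]); np.save(f"pics/{n}0.npy",d)
E
```

```text
pics
{'time': 0.0, 'joint_positions': array([ 1.06987758e+00,  8.79288601e-02,  1.37221472e+00, -1.86838263e-05,
        1.68358874e+00, -1.03123339e-01]), 'qvel': array([-0.00037566,  0.00051208, -0.00123883,  0.00109162, -0.00025817,
        0.0007499 ]), 'joint_torque': array([ 9.70093861e-04, -3.40186965e+01, -3.02430511e+01,  7.19249994e-02,
        3.27956211e-02, -1.54893560e-04]), 'tool_pos': array([0.21280808, 0.50653891, 0.18623856]), 'ee_rot': array([-1.57059454,  0.00213021,  1.17299905]), 'wrist_force': array([ 0.08254665, -0.05223448,  0.71075756]), 'wrist_torque': array([-0.02019335,  0.02767747, -0.02203909]), 'width': 0.09390489971398461}
scene {'fx': 561.6622216805699, 'fy': 561.6622216805699, 'cx': 327.18717094833164, 'cy': 237.64301379845065, 'k1': 0.048653344434164, 'R': array([[-0.60475046,  0.79620214,  0.01841308],
       [ 0.58591105,  0.46044695, -0.66685594],
       [-0.53943037, -0.39249301, -0.74495914]]), 't': array([ 0.35178953, -0.28579067,  1.62012406])}
side {'fx': 515.9084571208662, 'fy': 515.9084571208662, 'cx': 330.4108601395674, 'cy': 237.24382531984833, 'k1': -0.14232584410054572, 'R': array([[ 0.96645294, -0.25566936, -0.02453339],
       [-0.1619876 , -0.53261454, -0.8307116 ],
       [ 0.19932066,  0.80681778, -0.55616215]]), 't': array([-0.57641303,  0.16169079,  0.98086586])}
wrist {'fx': 412.6115316764197, 'fy': 412.6115316764197, 'cx': 320.55049520482515, 'cy': 237.13413421573136, 'k1': -0.022257465259489448, 'R': array([[ 0.38736268,  0.92191843, -0.00407057],
       [ 0.88992736, -0.37276051,  0.26282866],
       [ 0.24078924, -0.10543252, -0.96483394]]), 't': array([-0.54880204, -0.02764208,  0.39139356])}
```

View pics/scene0.png

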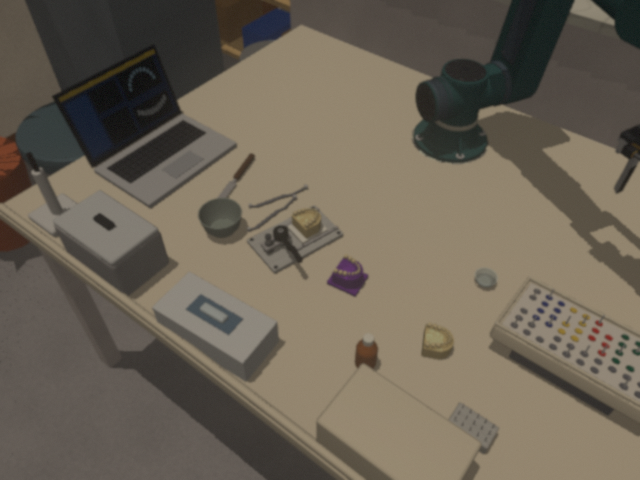

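View pics/side0.png

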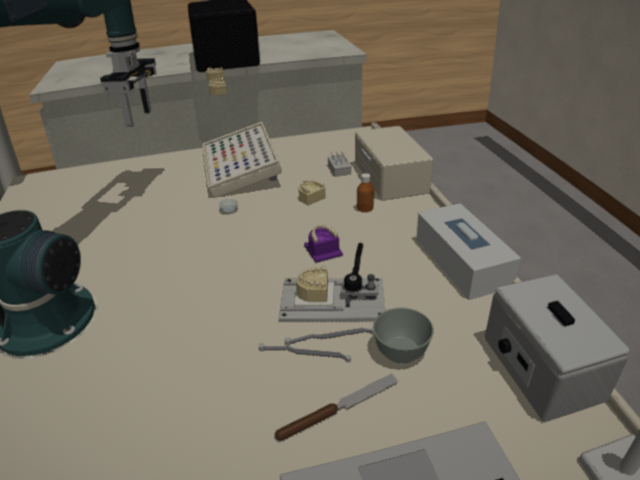

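View pics/wrist0.png

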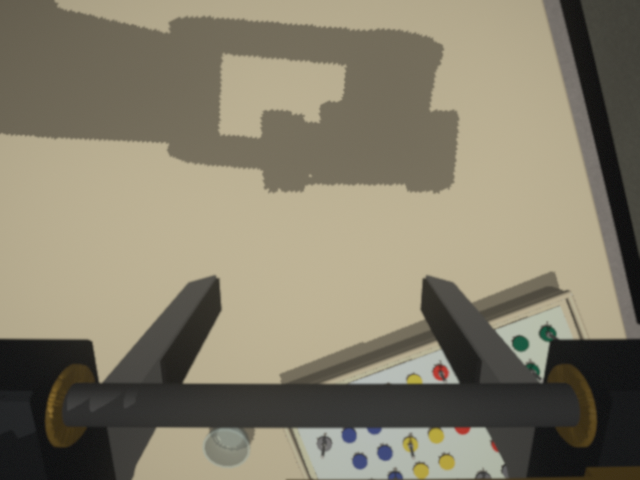

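```bash
cat > h.py <<'E'
import cv2,numpy as np
from bench import robot
def rays(ci,uv):
    K=np.array([[ci['fx'],0,ci['cx']],[0,ci['fy'],ci['cy']],[0,0,1]])
    n=cv2.undistortPoints(np.array(uv,float).reshape(-1,1,2),K,np.array([ci['k1'],0,0,0,0.])).reshape(-1,2)
    dc=np.c_[n,np.ones(len(n))]; R=np.array(ci['R']);t=np.array(ci['t'])
    return -R.T@t, dc@R   # origin, dirs with unit depth
def plane(ci,uv,z):
    o,d=rays(ci,uv); s=(z-o[2])/d[:,2]; return o+d*s[:,None]
def cloud(ci,depth):
    v,u=np.mgrid[0:480,0:640]; o,d=rays(ci,np.c_[u.ravel(),v.ravel()])
    return (o+d*depth.reshape(-1,1)).reshape(480,640,3)
def proj(ci,P):
    K=np.array([[ci['fx'],0,ci['cx']],[0,ci['fy'],ci['cy']],[0,0,1]])
    return cv2.projectPoints(np.array(P,float).reshape(-1,1,3),cv2.Rodrigues(np.array(ci['R']))[0],np.array(ci['t']),K,np.array([ci['k1'],0,0,0,0.]))[0].reshape(-1,2)
E
python3 - <<'E'
from h import *
a=cv2.imread('pics/scene0.png')[170:290,230:370]; b=cv2.imread('pics/side0.png')[230:370,250:440]
cv2.imwrite('pics/sc_c.png',cv2.resize(a,None,fx=5,fy=5,interpolation=cv2.INTER_CUBIC))
cv2.imwrite('pics/si_c.png',cv2.resize(b,None,fx=4,fy=4,interpolation=cv2.INTER_CUBIC))
for n in('scene','side'):
    C=cloud(robot.camera_info(n),np.load(f'pics/{n}0.npy'))
    for uv in ([(280,240),(305,215),(220,220)] if n=='scene' else [(310,285),(353,280),(403,340),(300,312)]): print(n,uv,C[uv[1],uv[0]])
E
```

```text
scene (280, 240) [ 0.6277088  -0.10199815  0.0444189 ]
scene (305, 215) [ 0.53922056 -0.09936182  0.05674589]
scene (220, 220) [ 0.64118613 -0.28621614  0.00228456]
side (310, 285) [ 0.52812121 -0.11477616  0.0579755 ]
side (353, 280) [ 0.61030376 -0.12000322  0.05518091]
side (403, 340) [ 6.66072269e-01 -2.45053464e-01  4.20505470e-04]
side (300, 312) [ 0.50256191 -0.13196676  0.01181068]
```

View pics/sc_c.png

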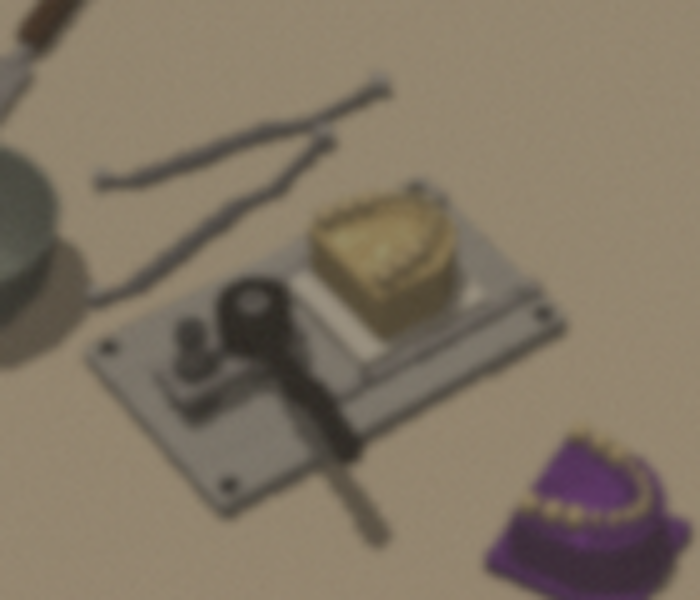

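View pics/si_c.png

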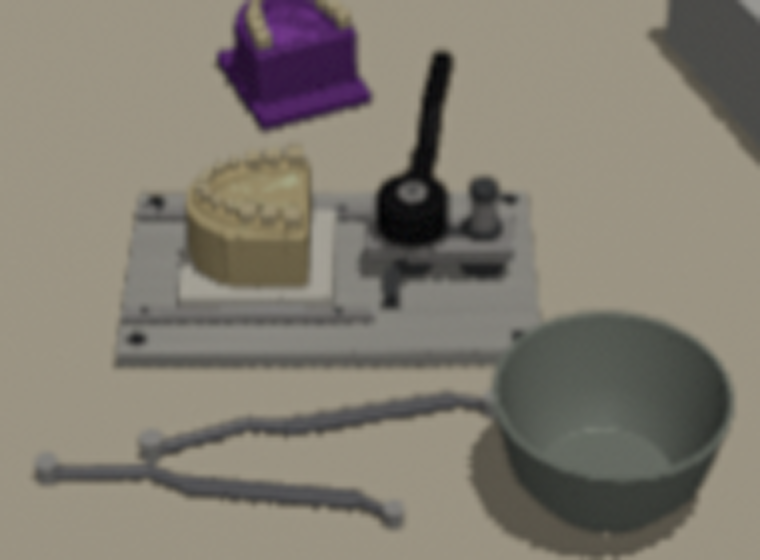

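```bash
python3 - <<'E'
from h import *
sc=robot.camera_info('scene'); si=robot.camera_info('side')
print(plane(sc,[(247.6,241),(275.6,272),(343,235),(313.6,207)],.012))
print(plane(si,[(285,279),(279.5,319),(382.5,279)],.012))
# model back edge of plate z=.022, lever grip z 62
print('grip', plane(sc,[(230+350/5,170+445/5)],.069), plane(si,[(250+440/4,230+60/4)],.069))
w=robot.camera_info('wrist'); o=robot.get_obs()
from scipy.spatial.transform import Rotation as R
T=R.from_euler('xyz',o['ee_rot']).as_matrix(); c=-np.array(w['R']).T@w['t']
print('cam in tool',T.T@(c-o['tool_pos']), T.T@np.array(w['R']).T)
E
```

```text
[[ 0.65622075 -0.17975142  0.012     ]
 [ 0.6862753  -0.06695716  0.012     ]
 [ 0.50138102 -0.01369502  0.012     ]
 [ 0.47056277 -0.12745168  0.012     ]]
[[ 0.49395296 -0.02556106  0.012     ]
 [ 0.46176951 -0.1405136   0.012     ]
 [ 0.68429787 -0.08231278  0.012     ]]
grip [[ 0.65891332 -0.01711244  0.069     ]] [[ 0.65189139 -0.03186337  0.069     ]]
cam in tool [ 0.00049668 -0.19631099  0.07620553] [[ 9.99997745e-01  5.67113215e-04 -2.04633076e-03]
 [ 2.12344241e-03 -2.63024955e-01  9.64786693e-01]
 [ 8.90722621e-06 -9.64788864e-01 -2.63025566e-01]]
```

Emit:
step_arm(commands=[{"xyz": [0.017, -0.034, 0.01], "twist": [0, 0, -4]}, {"xyz": [0.034, -0.068, 0.02], "twist": [0, 0, -8]}, {"xyz": [0.051, -0.102, 0.03], "twist": [0, 0, -12]}, {"xyz": [0.068, -0.136, 0.04], "twist": [0, 0, -16]}, {"xyz": [0.085, -0.17, 0.05], "twist": [0, 0, -20]}, {"xyz": [0.102, -0.204, 0.06], "twist": [0, 0, -24]}, {"xyz": [0.119, -0.238, 0.064], "twist": [0, 0, -28]}, {"xyz": [0.136, -0.272, 0.064], "twist": [0, 0, -32]}, {"xyz": [0.153, -0.306, 0.064], "twist": [0, 0, -36]}, {"xyz": [0.17, -0.34, 0.064], "twist": [0, 0, -40]}, {"xyz": [0.187, -0.374, 0.064], "twist": [0, 0, -44]}, {"xyz": [0.204, -0.408, 0.064], "twist": [0, 0, -48]}], fingers=255)

```text
time: 1.15
tool_pos: [0.4173, 0.0973, 0.2513]
ee_rot: [-1.571, -0.0, 0.332]
wrist_force: [0.8, 0.0, 0.5]
width: 0.0174
```

Emit:
step_arm(commands=[{"xyz": [0.017, -0.034, 0.0], "twist": [0, 0, -4]}, {"xyz": [0.034, -0.068, 0.0], "twist": [0, 0, -8]}, {"xyz": [0.051, -0.102, 0.0], "twist": [0, 0, -12]}, {"xyz": [0.068, -0.136, 0.0], "twist": [0, 0, -16]}, {"xyz": [0.085, -0.17, 0.0], "twist": [0, 0, -20]}, {"xyz": [0.102, -0.204, 0.0], "twist": [0, 0, -24]}, {"xyz": [0.119, -0.238, 0.0], "twist": [0, 0, -28]}, {"xyz": [0.136, -0.26, 0.0], "twist": [0, 0, -32]}, {"xyz": [0.14, -0.271, 0.0], "twist": [0, 0, -35.2]}, {"xyz": [0.14, -0.271, 0.0], "twist": [0, 0, -35.2]}, {"xyz": [0.14, -0.271, 0.0], "twist": [0, 0, -35.2]}, {"xyz": [0.14, -0.271, 0.0], "twist": [0, 0, -35.2]}])

```text
time: 2.15
tool_pos: [0.5567, -0.171, 0.2514]
ee_rot: [-1.57, 0.0, -0.277]
wrist_force: [-0.2, 0.6, 0.3]
width: 0.0005
```

```bash
python3 - <<'E'
from h import *
o=robot.get_obs(); print(o); ci=robot.camera_info('wrist')
p,d=robot.snapshot('wrist'); cv2.imwrite('pics/w1.png',p[:,:,::-1]); np.save('pics/w1.npy',d)
import pickle; pickle.dump((o,ci),open('pics/w1.pkl','wb'))
E
```

```text
{'time': 2.15, 'joint_positions': array([-3.95682541e-01,  1.57738684e-01,  1.16691032e+00,  4.63247432e-04,
        1.81738968e+00, -1.18354052e-01]), 'qvel': array([ 0.01267498, -0.0172255 ,  0.00376019, -0.00250118, -0.00238235,
        0.00282378]), 'joint_torque': array([-5.47822136e-01, -3.62580693e+01, -3.02129960e+01,  3.54722561e-02,
       -3.40173909e-03, -1.60227664e-03]), 'tool_pos': array([ 0.55673261, -0.17103559,  0.25141189]), 'ee_rot': array([-1.57029752e+00,  3.89833018e-04, -2.77215412e-01]), 'wrist_force': array([-0.15981312,  0.6042336 ,  0.27042628]), 'wrist_torque': array([-0.02604715,  0.16093839, -0.00190026]), 'width': 0.0004970519638104292}
```

View pics/w1.png

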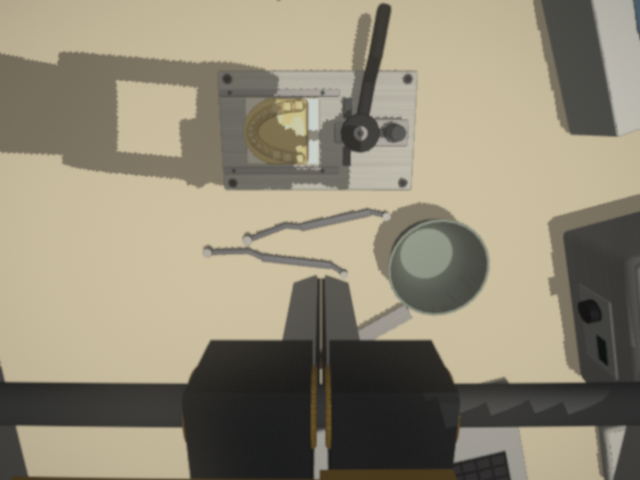

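```bash
python3 - <<'E'
from h import *
im=cv2.imread('pics/w1.png')
cv2.imwrite('pics/w1c.png',cv2.resize(im[0:200,205:430],None,fx=3.5,fy=3,interpolation=cv2.INTER_CUBIC))
E
```

```text
(no output)
```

View pics/w1c.png

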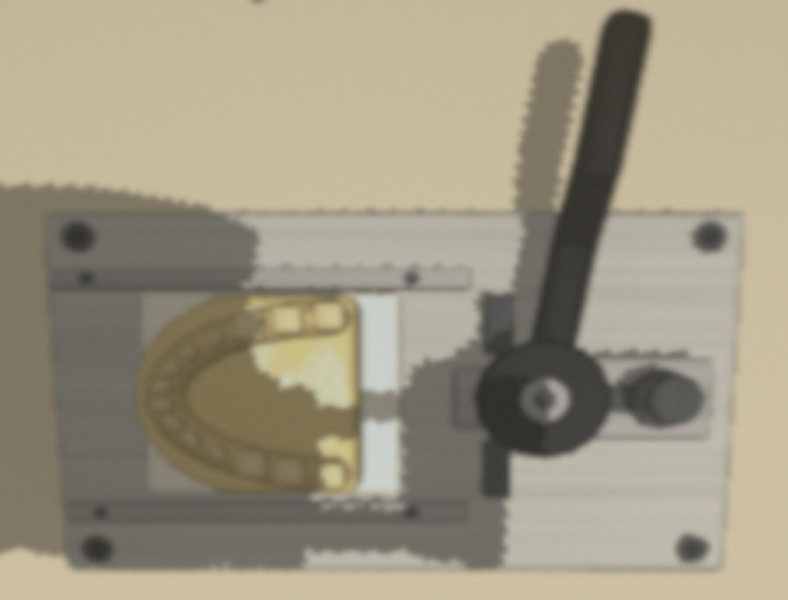

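```bash
python3 - <<'E'
from h import *
import pickle
o,ci=pickle.load(open('pics/w1.pkl','rb')); d=np.load('pics/w1.npy')
C=cloud(ci,d)
P=plane(ci,[(217.9,71),(417.3,71),(411.3,190),(225,189.3)],.012); print(P)
for a,b in((0,1),(1,2),(2,3),(3,0)): print(np.linalg.norm(P[a]-P[b]))
M=np.array([(-.095,.06),(.105,.06),(.105,-.06),(-.095,-.06)])
# rigid fit
A=M-M.mean(0);B=P[:,:2]-P[:,:2].mean(0)
th=np.arctan2((A[:,0]*B[:,1]-A[:,1]*B[:,0]).sum(),(A*B).sum())
R=np.array([[np.cos(th),-np.sin(th)],[np.sin(th),np.cos(th)]]); t=P[:,:2].mean(0)-R@M.mean(0)
print('holder',t,np.degrees(th)); print('resid',(P[:,:2]-(M@R.T+t))@R)
def H(p): return np.c_[(p[:,:2]-t)@R,p[:,2]]
print('plate',H(plane(ci,[(319.3,98.3),(319.3,164.3),(245.6,98.3),(247.3,164)],.022)))
print('hub depth',H(C[[133,140],[350,350]]), 'lever tip depth',H(C[[12,30,60],[382,379,373]]))
print('bed depth',H(C[[80,180,130],[230,260,410]]))
for z in(.06,.07): print('screw',H(plane(ci,[(360.7,133.3)],z)))
print('tip',H(plane(ci,[(384.4,4),(379,30)],.066)))
print('bowl', H(plane(ci,[(439,267)],.055)))
print('grip world', (R@np.array([.045,0])+t))
E
```

```text
[[ 0.49405542 -0.0201388   0.012     ]
 [ 0.68403792 -0.07422807  0.012     ]
 [ 0.65218641 -0.18853768  0.012     ]
 [ 0.46191195 -0.13362531  0.012     ]]
0.1975322812305257
0.11866425388264613
0.19803973532737293
0.11795079809690197
holder [ 0.56823958 -0.10276141] -15.914958485352786
resid [[ 0.00100337 -0.00088639]
 [-0.00146437 -0.00080725]
 [-0.00075014  0.00053065]
 [ 0.00121114  0.00116299]]
plate [[ 0.00649759  0.03258847  0.022     ]
 [ 0.00648457 -0.03162984  0.022     ]
 [-0.06591871  0.03264552  0.022     ]
 [-0.06708242 -0.03131818  0.022     ]]
hub depth [[ 0.03487304  0.00015358  0.05653076]
 [ 0.03509849 -0.00619632  0.05497097]] lever tip depth [[0.05906285 0.09893903 0.06781135]
 [0.05709895 0.08516681 0.06729583]
 [0.05311117 0.06183732 0.06441278]]
bed depth [[-0.08282003  0.05083167  0.01013306]
 [-0.05645571 -0.04922865  0.01006012]
 [ 0.09965962  0.00237719  0.01073258]]
screw [[ 4.44088256e-02 -2.93886256e-05  6.00000000e-02]]
screw [[0.04346687 0.00017524 0.07      ]]
tip [[0.06109544 0.10549419 0.066     ]
 [0.05726657 0.08542996 0.066     ]]
bowl [[ 0.12732389 -0.13086771  0.055     ]]
grip world [ 0.61151471 -0.11510088]
```

Emit:
step_arm(commands=[{"xyz": [-0.01, 0.01, 0], "twist": [0, 0, 7]}, {"xyz": [-0.02, 0.02, 0], "twist": [0, 0, 14]}, {"xyz": [-0.03, 0.03, 0], "twist": [0, 0, 21]}, {"xyz": [-0.04, 0.04, 0], "twist": [0, 0, 28]}, {"xyz": [-0.05, 0.05, 0], "twist": [0, 0, 35]}, {"xyz": [-0.06, 0.06, 0], "twist": [0, 0, 42]}, {"xyz": [-0.07, 0.07, -0.02], "twist": [0, 0, 49]}, {"xyz": [-0.08, 0.08, -0.04], "twist": [0, 0, 56]}, {"xyz": [-0.0895, 0.09, -0.06], "twist": [0, 0, 63]}, {"xyz": [-0.0895, 0.097, -0.08], "twist": [0, 0, 70]}, {"xyz": [-0.0895, 0.097, -0.1], "twist": [0, 0, 77]}, {"xyz": [-0.0895, 0.097, -0.12], "twist": [0, 0, 84]}], fingers=255)

```text
time: 3.2
tool_pos: [0.467, -0.0732, 0.1314]
ee_rot: [-1.573, -0.001, 1.196]
wrist_force: [0.2, -1.1, -0.4]
width: 0.0007
```

Emit:
step_arm(commands=[{"xyz": [0, 0, -0.02], "twist": [0, 0, 6]}, {"xyz": [0, 0, -0.045], "twist": [0, 0, 6]}, {"xyz": [0, 0, -0.07], "twist": [0, 0, 6]}, {"xyz": [0, 0, -0.09], "twist": [0, 0, 6]}, {"xyz": [0, 0, -0.1], "twist": [0, 0, 6]}, {"xyz": [0, 0, -0.105], "twist": [0, 0, 6]}, {"xyz": [0, 0, -0.1075], "twist": [0, 0, 6]}, {"xyz": [0, 0, -0.1075], "twist": [0, 0, 6]}])

```text
time: 3.87
tool_pos: [0.4681, -0.0747, 0.0247]
ee_rot: [-1.572, -0.0, 1.292]
wrist_force: [0.2, 0.2, 0.4]
width: 0.0004
```

```bash
cat > hf.py <<'E'
import numpy as np
th=np.radians(-15.915); Rh=np.array([[np.cos(th),-np.sin(th)],[np.sin(th),np.cos(th)]]); th_=th; tH=np.array([.56824,-.10276])
def toH(p): return (np.array(p)[:2]-tH)@Rh
def toW(x,y): return Rh@np.array([x,y])+tH
E
python3 - <<'E'
from h import *; from hf import *
o=robot.get_obs(); print(o['tool_pos'],toH(o['tool_pos']),o['ee_rot'],o['wrist_force'],o['joint_positions'])
p,d=robot.snapshot('side'); cv2.imwrite('pics/s2.png',cv2.resize(p[220:380,230:450,::-1],None,fx=3.5,fy=3.5))
E
```

```text
[ 0.46806091 -0.07472743  0.02468289] [-0.10402602 -0.00051214] [-1.57218885e+00 -1.12059085e-04  1.29248342e+00] [0.23936663 0.15080932 0.43391797] [-2.78102465e-01  1.03880627e-02  1.78215699e+00  1.14607382e-04
  1.34765506e+00 -1.57061109e+00]
```

View pics/s2.png

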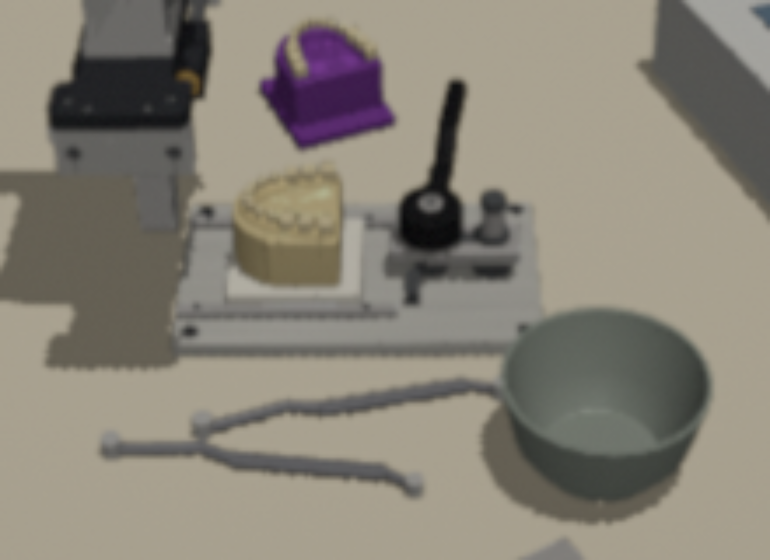

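Emit:
step_arm(commands=[{"xyz": [0.005, -0.0014, -0.001], "twist": [0, 0, 0]}, {"xyz": [0.01, -0.0028, -0.001], "twist": [0, 0, 0]}, {"xyz": [0.015, -0.0042, -0.001], "twist": [0, 0, 0]}, {"xyz": [0.02, -0.0056, -0.001], "twist": [0, 0, 0]}, {"xyz": [0.024, -0.0067, -0.001], "twist": [0, 0, 0]}, {"xyz": [0.028, -0.0078, -0.001], "twist": [0, 0, 0]}, {"xyz": [0.031, -0.0087, -0.001], "twist": [0, 0, 0]}, {"xyz": [0.034, -0.0096, -0.001], "twist": [0, 0, 0]}, {"xyz": [0.037, -0.0105, -0.001], "twist": [0, 0, 0]}, {"xyz": [0.04, -0.0114, -0.001], "twist": [0, 0, 0]}, {"xyz": [0.043, -0.0123, -0.001], "twist": [0, 0, 0]}, {"xyz": [0.046, -0.0131, -0.001], "twist": [0, 0, 0]}])

```text
time: 4.92
tool_pos: [0.5137, -0.0881, 0.0227]
ee_rot: [-1.57, -0.0, 1.292]
wrist_force: [-1.8, 0.4, 0.4]
width: 0.0003
```

Emit:
step_arm(commands=[{"xyz": [0.001, -0.0003, 0], "twist": [0, 0, 0]}, {"xyz": [0.002, -0.0006, 0], "twist": [0, 0, 0]}, {"xyz": [0.003, -0.0009, 0], "twist": [0, 0, 0]}])

```text
time: 5.17
tool_pos: [0.5165, -0.0889, 0.0227]
ee_rot: [-1.57, -0.0, 1.292]
wrist_force: [-1.7, 0.4, 0.8]
width: 0.0009
```

Emit:
step_arm(commands=[{"xyz": [0.001, -0.0003, 0], "twist": [0, 0, 0]}, {"xyz": [0.002, -0.0006, 0], "twist": [0, 0, 0]}])

```text
time: 5.33
tool_pos: [0.5186, -0.0895, 0.0227]
ee_rot: [-1.571, -0.0, 1.292]
wrist_force: [-2.3, 0.8, -0.6]
width: 0.0003
```

Emit:
step_arm(commands=[{"xyz": [0.001, -0.0003, 0], "twist": [0, 0, 0]}])

```text
time: 5.42
tool_pos: [0.5196, -0.0898, 0.0228]
ee_rot: [-1.571, -0.0, 1.292]
wrist_force: [-1.2, -0.3, 0.1]
width: 0.0007
```

Emit:
step_arm(commands=[{"xyz": [0.001, -0.0003, 0], "twist": [0, 0, 0]}])

```text
time: 5.5
tool_pos: [0.5199, -0.0901, 0.0227]
ee_rot: [-1.569, 0.0, 1.292]
wrist_force: [-5.4, 1.0, 1.9]
width: 0.0004
```

Emit:
step_arm(commands=[{"xyz": [0.001, -0.0003, 0], "twist": [0, 0, 0]}])

```text
time: 5.58
tool_pos: [0.5199, -0.0902, 0.0227]
ee_rot: [-1.567, 0.0, 1.292]
wrist_force: [-8.0, 1.1, 3.9]
width: 0.0005
```

```bash
python3 - <<'E'
from h import *; from hf import *
o=robot.get_obs(); print(toH(o['tool_pos']),o['wrist_force'])
E
```

```text
[-0.04990864 -0.00112812] [-7.95288751  1.14830539  3.91481898]
```

Emit:
step_arm(commands=[{"xyz": [0.001, -0.0003, 0], "twist": [0, 0, 0]}, {"xyz": [0.001, -0.0003, 0], "twist": [0, 0, 0]}, {"xyz": [0.001, -0.0003, 0], "twist": [0, 0, 0]}])

```text
time: 5.83
tool_pos: [0.5199, -0.0902, 0.0227]
ee_rot: [-1.565, 0.0, 1.292]
wrist_force: [-8.4, 2.2, 4.1]
width: 0.0003
```

Emit:
step_arm(commands=[{"xyz": [-0.004, 0.0012, 0], "twist": [0, 0, 0]}, {"xyz": [-0.008, 0.0023, 0], "twist": [0, 0, 0]}, {"xyz": [-0.02, 0.0055, 0], "twist": [0, 0, 0]}, {"xyz": [-0.03, 0.008, 0.03], "twist": [0, 0, 0]}, {"xyz": [-0.03, 0.008, 0.07], "twist": [0, 0, 0]}, {"xyz": [-0.03, 0.008, 0.11], "twist": [0, 0, 0]}, {"xyz": [-0.03, 0.008, 0.14], "twist": [0, 0, 0]}])

```text
time: 6.42
tool_pos: [0.4939, -0.083, 0.1669]
ee_rot: [-1.577, -0.0, 1.292]
wrist_force: [0.3, -1.0, 0.0]
width: 0.0007
```

```bash
python3 - <<'E'
from h import *; from hf import *
import pickle
o=robot.get_obs(); ci=robot.camera_info('wrist'); print(o['tool_pos'],o['ee_rot'])
p,d=robot.snapshot('wrist'); cv2.imwrite('pics/w3.png',p[:,:,::-1]); np.save('pics/w3.npy',d)
pickle.dump((o,ci),open('pics/w3.pkl','wb'))
E
```

```text
[ 0.49394143 -0.08303851  0.1668668 ] [-1.57713094e+00 -2.26765377e-04  1.29170876e+00]
```

View pics/w3.png

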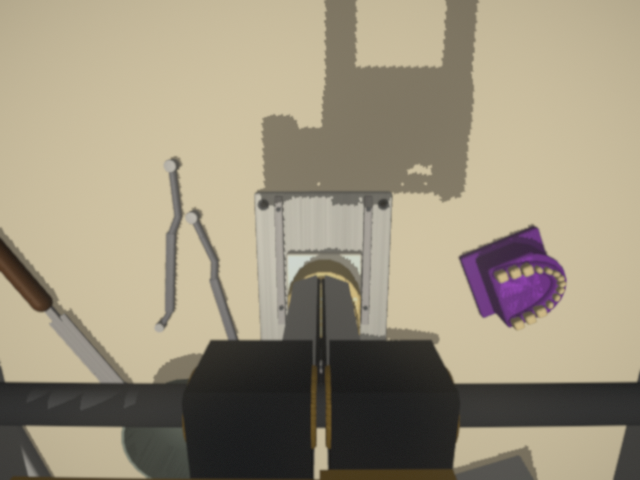

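Emit:
step_arm(commands=[{"xyz": [0.012, 0.004, 0.02], "twist": [0, 0, -7]}, {"xyz": [0.025, 0.008, 0.03], "twist": [0, 0, -14]}, {"xyz": [0.038, 0.012, 0.04], "twist": [0, 0, -21]}, {"xyz": [0.05, 0.016, 0.05], "twist": [0, 0, -28]}, {"xyz": [0.063, 0.02, 0.05], "twist": [0, 0, -35]}, {"xyz": [0.076, 0.024, 0.05], "twist": [0, 0, -42]}, {"xyz": [0.09, 0.028, 0.05], "twist": [0, 0, -49]}, {"xyz": [0.102, 0.032, 0.05], "twist": [0, 0, -56]}, {"xyz": [0.115, 0.036, 0.05], "twist": [0, 0, -63]}, {"xyz": [0.127, 0.04, 0.05], "twist": [0, 0, -70]}, {"xyz": [0.14, 0.044, 0.05], "twist": [0, 0, -77]}, {"xyz": [0.153, 0.0465, 0.05], "twist": [0, 0, -84]}], fingers=133)

```text
time: 7.47
tool_pos: [0.6469, -0.0359, 0.2129]
ee_rot: [-1.57, -0.002, -0.18]
wrist_force: [0.8, -0.3, -0.5]
width: 0.0447
```

Emit:
step_arm(commands=[{"xyz": [0, 0, 0], "twist": [0, 0, -7]}, {"xyz": [0, 0, 0], "twist": [0, 0, -14.1]}, {"xyz": [0, 0, 0], "twist": [0, 0, -14.1]}, {"xyz": [0, 0, 0], "twist": [0, 0, -14.1]}])

```text
time: 7.8
tool_pos: [0.646, -0.0362, 0.2128]
ee_rot: [-1.57, -0.001, -0.417]
wrist_force: [-0.6, -0.7, -0.8]
width: 0.0449
```

```bash
python3 - <<'E'
from h import *; from hf import *
import pickle
o=robot.get_obs(); ci=robot.camera_info('wrist'); print(o['tool_pos'],o['ee_rot'],o['wrist_torque'])
p,d=robot.snapshot('wrist'); cv2.imwrite('pics/w4.png',p[:,:,::-1]); np.save('pics/w4.npy',d)
pickle.dump((o,ci),open('pics/w4.pkl','wb'))
E
```

```text
[ 0.64602142 -0.03624519  0.21282884] [-1.57045211e+00 -1.15105697e-03 -4.17253986e-01] [-0.02429493  0.09387238 -0.00174146]
```

View pics/w4.png

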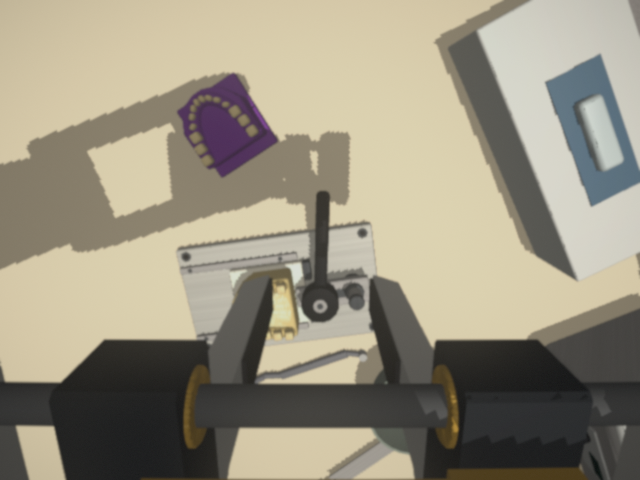

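```bash
python3 - <<'E'
from h import *; from hf import *
import pickle
o,ci=pickle.load(open('pics/w4.pkl','rb'))
im=cv2.imread('pics/w4.png'); g=im.max(2)
for r in (197,205,215,225,235):
    c=np.where(g[r,300:345]<75)[0]+300; print(r,c.min(),c.max())
    m=(c.min()+c.max())/2
    q=plane(ci,[(m,r)],.067)[0]; hq=toH(q); print(q,hq,np.degrees(np.arctan2(hq[0]-.045,hq[1])),np.hypot(hq[0]-.045,hq[1]))
print('hub',toH(plane(ci,[(320,305)],.058)[0]), 'tip',toH(plane(ci,[(323,193)],.067)[0]))
E
```

```text
197 317 328
[ 0.65513452 -0.02078042  0.067     ] [0.06108411 0.10266469] 8.903947237553533 0.10391697638289506
205 317 327
[ 0.65199919 -0.02683489  0.067     ] [0.05972916 0.09598256] 8.724360670006343 0.09710612759237558
215 316 327
[ 0.64813155 -0.03453341  0.067     ] [0.05812079 0.08751857] 8.526287062173017 0.08849664468711665
225 316 327
[ 0.64460346 -0.04250503  0.067     ] [0.05691384 0.07888507] 8.588353233854136 0.07977965874887526
235 316 327
[ 0.64102892 -0.05058167  0.067     ] [0.05569102 0.07013784] 8.666808236483503 0.07094796642567616
hub [0.04473758 0.00155519] tip [0.06196332 0.10595139]
```

Emit:
step_arm(commands=[{"xyz": [0.001, -0.0005, -0.03], "twist": [0, 0, -0.7]}, {"xyz": [0.001, -0.0005, -0.06], "twist": [0, 0, -0.7]}, {"xyz": [0.001, -0.0005, -0.09], "twist": [0, 0, -0.7]}, {"xyz": [0.001, -0.0005, -0.12], "twist": [0, 0, -0.7]}, {"xyz": [0.001, -0.0005, -0.145], "twist": [0, 0, -0.7]}, {"xyz": [0.001, -0.0005, -0.158], "twist": [0, 0, -0.7]}, {"xyz": [0.001, -0.0005, -0.162], "twist": [0, 0, -0.7]}, {"xyz": [0.001, -0.0005, -0.162], "twist": [0, 0, -0.7]}])

```text
time: 8.52
tool_pos: [0.6462, -0.0367, 0.0502]
ee_rot: [-1.571, 0.001, -0.432]
wrist_force: [-0.1, -0.2, 0.4]
width: 0.0451
```

Emit:
step_arm(commands=[{"xyz": [0, 0, 0], "twist": [0, 0, 0]}, {"xyz": [0, 0, 0], "twist": [0, 0, 0]}, {"xyz": [0, 0, 0], "twist": [0, 0, 0]}, {"xyz": [0, 0, 0], "twist": [0, 0, 0]}, {"xyz": [0, 0, 0], "twist": [0, 0, 0]}, {"xyz": [0, 0, 0], "twist": [0, 0, 0]}], fingers=255)

```text
time: 9.02
tool_pos: [0.6469, -0.0368, 0.0515]
ee_rot: [-1.571, -0.001, -0.433]
wrist_force: [0.2, 0.1, 0.2]
width: 0.0085
```

```bash
cat > tq.py <<'E'
from h import *; from hf import *
def rep():
    o=robot.get_obs(); S=toW(.045,0); p=o['tool_pos']; r=p[:2]-S; F=o['wrist_force']; M=o['wrist_torque']
    h=toH(p); a=np.degrees(np.arctan2(h[0]-.045,h[1]))
    print('t',o['time'],'tcp',p.round(4),'yaw',np.degrees(o['ee_rot'][2]).round(2),'w',o['width'].round(4),'lever ang',a.round(2),'rad',np.hypot(*r).round(4),'F',F.round(2),'M',M.round(3))
    print(' torque from force about screw (cw+ by robot): %.3f  with Mz: %.3f'%((r[0]*F[1]-r[1]*F[0]), (r[0]*F[1]-r[1]*F[0])+M[2]))
    return o
E
python3 -c "from tq import *; rep()"
```

```text
Traceback (most recent call last):
  File "tq.py", line 5, in rep
    print('t',o['time'],'tcp',p.round(4),'yaw',np.degrees(o['ee_rot'][2]).round(2),'w',o['width'].round(4),'lever ang',a.round(2),'rad',np.hypot(*r).round(4),'F',F.round(2),'M',M.round(3))
                                                                                       ^^^^^^^^^^^^^^^^
AttributeError: 'float' object has no attribute 'round'
```

```bash
sed -i "s/o\['width'\].round(4)/round(o['width'],4)/" tq.py; python3 - <<'E'
from tq import *
rep()
p,d=robot.snapshot('wrist'); cv2.imwrite('pics/w5.png',p[:,:,::-1])
p,d=robot.snapshot('side'); cv2.imwrite('pics/s5.png',cv2.resize(p[200:360,270:450,::-1],None,fx=4,fy=3.7))
rep()
E
```

```text
t 9.0167 tcp [ 0.6469 -0.0368  0.0515] yaw -24.79 w 0.0085 lever ang 8.38 rad 0.0859 F [0.18 0.14 0.23] M [-0.055  0.095 -0.02 ]
 torque from force about screw (cw+ by robot): -0.009  with Mz: -0.029
t 9.1167 tcp [ 0.6466 -0.0367  0.0511] yaw -24.79 w 0.0016 lever ang 8.23 rad 0.0859 F [-0.87  0.   -0.07] M [-0.058  0.104 -0.05 ]
 torque from force about screw (cw+ by robot): 0.068  with Mz: 0.018
```

View pics/w5.png

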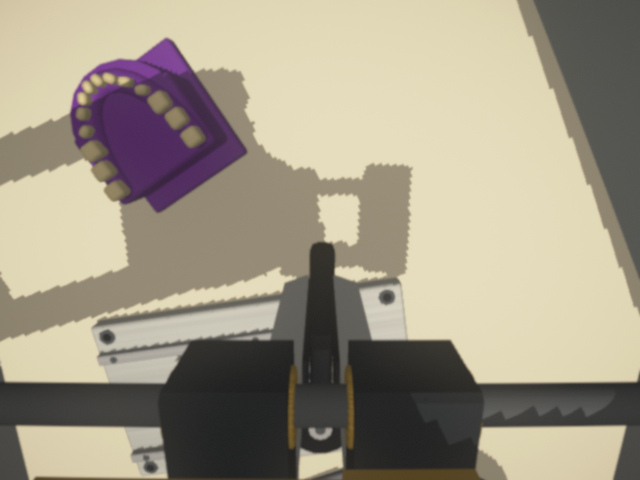

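View pics/s5.png

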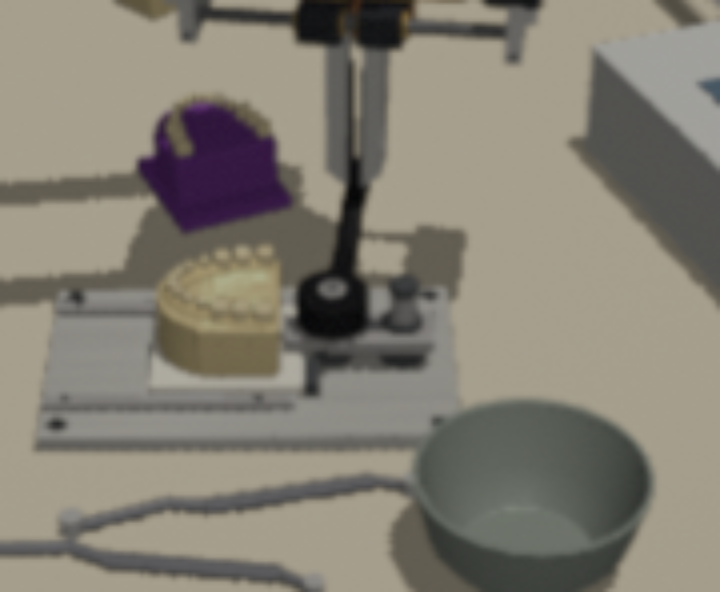

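```bash
python3 - <<'E'
from tq import *
o=rep()
ci=robot.camera_info('side'); w=robot.camera_info('wrist')
t=o['tool_pos']; S=toW(.045,0); u=(t[:2]-S)/np.hypot(*(t[:2]-S))
for nm,r,z in(('end',.109,.069),('end low',.109,.055),('c',.086,.062),('tcp',.086,t[2]),('tip',.086,t[2]-.008)):
    P=np.r_[S+u*r,z]; a=proj(ci,[P])[0]; print(nm,'side crop',(a-[270,200])*[4,3.7],'wrist',proj(w,[P])[0])
p,d=robot.snapshot('wrist'); cv2.imwrite('pics/w6.png',cv2.resize(p[200:450,200:450,::-1],None,fx=2.3,fy=2.3))
C=cloud(w,d)
for uv in((321,250),(321,270),(321,300),(300,290),(345,290),(321,330)): print(uv,C[uv[1],uv[0]],toH(C[uv[1],uv[0]]))
rep()
E
```

```text
t 9.1167 tcp [ 0.6466 -0.0367  0.0511] yaw -24.79 w 0.0016 lever ang 8.23 rad 0.0859 F [-0.87  0.   -0.07] M [-0.058  0.104 -0.05 ]
 torque from force about screw (cw+ by robot): 0.068  with Mz: 0.018
end side crop [358.28435687 149.34878332] wrist [319.54286694 247.29424071]
end low side crop [358.09346289 170.03197536] wrist [319.5885722  238.95533931]
c side crop [352.93442829 183.29766682] wrist [320.13340743 288.74555965]
tcp side crop [352.80981849 199.4747037 ] wrist [320.13768335 280.47677567]
tip side crop [352.71796086 211.2137484 ] wrist [320.1405596  274.92226416]
(321, 250) [ 0.65598879 -0.01744324  0.06766819] [0.06099055 0.10610821]
(321, 270) [ 0.65188412 -0.02634009  0.06729355] [0.05948282 0.09642684]
(321, 300) [ 0.64564054 -0.03986926  0.06760466] [0.05718841 0.08170419]
(300, 290) [ 0.64293643 -0.02456993  0.08600853] [0.05039271 0.09567559]
(345, 290) [ 0.66016578 -0.03234017  0.08642979] [0.06909233 0.09292767]
(321, 330) [ 0.63925724 -0.05369907  0.06843819] [0.05484207 0.06665411]
t 9.1667 tcp [ 0.6466 -0.0367  0.051 ] yaw -24.79 w 0.0006 lever ang 8.19 rad 0.0859 F [-0.25 -0.64  0.9 ] M [-0.095  0.112 -0.002]
 torque from force about screw (cw+ by robot): -0.003  with Mz: -0.005
```

View pics/w6.png

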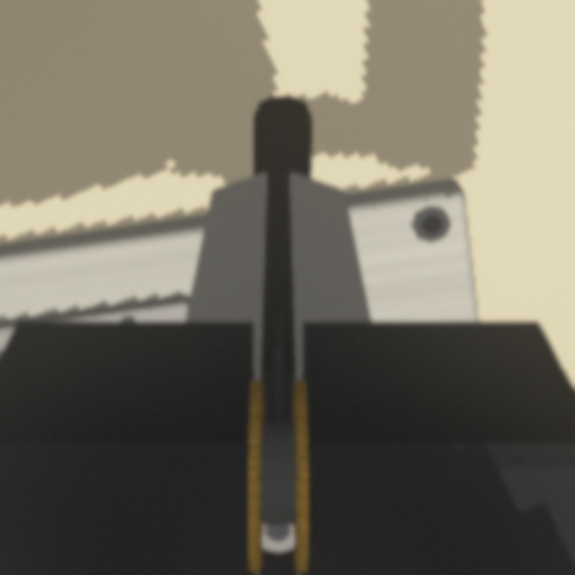

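```bash
python3 - <<'E'
from tq import *
ci=robot.camera_info('side')
for z in(.0167,.0247,.0367): print(z,(proj(ci,[[.468,-.0747,z]])[0]-[230,220])*3.5)
w=robot.camera_info('wrist'); o=robot.get_obs()
p,d=robot.snapshot('wrist'); C=cloud(w,d)
for r in range(262,345,6):
    print(r,[ (C[r,c].round(3).tolist()) for c in (296,304,338,346)])
from scipy.spatial.transform import Rotation as R
T=R.from_euler('xyz',o['ee_rot']).as_matrix()
for r in range(270,345,8):
    print(r,[ (T.T@(C[r,c]-o['tool_pos'])).round(4).tolist() for c in (300,306,321,336,342)])
p,d=robot.snapshot('scene'); cv2.imwrite('pics/sc6.png',cv2.resize(p[120:290,220:380,::-1],None,fx=4,fy=3.5,interpolation=2))
rep()
E
```

```text
0.0167 [162.57648435 260.625954  ]
0.0247 [161.35080511 249.59074623]
0.0367 [159.49492807 232.84181967]
262 [[0.629, -0.037, -0.001], [0.634, -0.039, -0.0], [0.654, -0.048, -0.0], [0.658, -0.051, -0.001]]
268 [[0.628, -0.041, 0.0], [0.632, -0.043, -0.0], [0.652, -0.052, -0.002], [0.657, -0.054, -0.001]]
274 [[0.626, -0.044, 0.001], [0.631, -0.047, -0.001], [0.65, -0.056, -0.001], [0.655, -0.058, -0.0]]
280 [[0.624, -0.048, -0.0], [0.644, -0.025, 0.074], [0.658, -0.032, 0.074], [0.653, -0.061, 0.001]]
286 [[0.641, -0.024, 0.081], [0.644, -0.025, 0.082], [0.658, -0.031, 0.082], [0.661, -0.033, 0.081]]
292 [[0.641, -0.024, 0.087], [0.645, -0.025, 0.088], [0.657, -0.031, 0.088], [0.66, -0.033, 0.088]]
298 [[0.642, -0.024, 0.094], [0.645, -0.025, 0.095], [0.657, -0.031, 0.094], [0.66, -0.032, 0.095]]
304 [[0.642, -0.024, 0.1], [0.645, -0.026, 0.099], [0.657, -0.031, 0.099], [0.66, -0.032, 0.1]]
310 [[0.642, -0.024, 0.105], [0.645, -0.025, 0.106], [0.657, -0.031, 0.105], [0.659, -0.032, 0.106]]
316 [[0.643, -0.025, 0.11], [0.646, -0.025, 0.111], [0.657, -0.031, 0.111], [0.659, -0.032, 0.1
[... 1317 characters left out ...]
, -0.0163, -0.0127], [0.0058, -0.0608, 0.0095], [0.0079, -0.0608, 0.0094]]
326 [[-0.0069, -0.0677, 0.0099], [-0.0048, -0.0675, 0.0098], [0.0004, -0.0179, -0.0161], [0.0056, -0.0661, 0.009], [0.0076, -0.0672, 0.0096]]
334 [[-0.0067, -0.0725, 0.0094], [-0.0046, -0.0734, 0.0099], [0.0004, -0.0164, -0.0212], [0.0053, -0.0737, 0.01], [0.0073, -0.0733, 0.0098]]
342 [[-0.0041, -0.1203, 0.0336], [-0.0028, -0.1208, 0.0339], [0.0004, -0.0068, -0.031], [0.0033, -0.1208, 0.0339], [0.0045, -0.1212, 0.0341]]
t 9.2667 tcp [ 0.6466 -0.0367  0.051 ] yaw -24.79 w 0.0005 lever ang 8.21 rad 0.0859 F [-0.92 -0.08  0.79] M [-0.043  0.072 -0.032]
 torque from force about screw (cw+ by robot): 0.069  with Mz: 0.037
```

View pics/sc6.png

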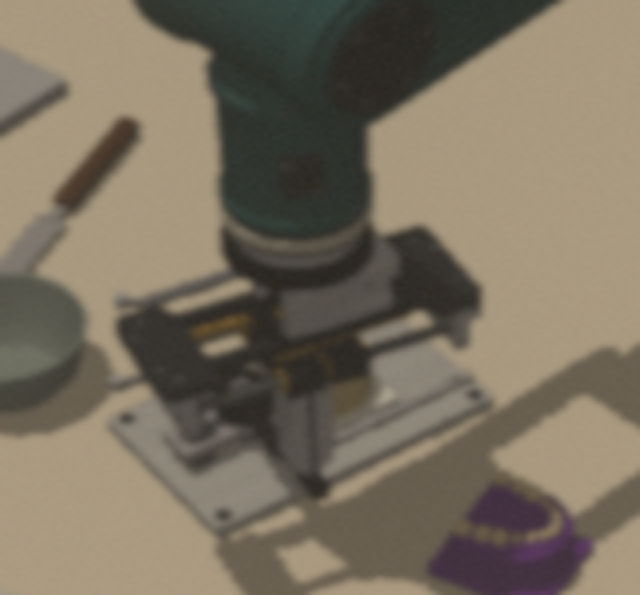

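```bash
python3 - <<'E'
from h import *; from hf import *
import pickle
o,ci=pickle.load(open('pics/w3.pkl','rb'))
im=cv2.imread('pics/w3.png'); 
print(im[244:262,300].tolist(), im[244:262,350].tolist())
for uv in((300,252),(350,252)): print(toH(plane(ci,[uv],.022)[0]))
for uv in((256,192),(391,192)): print('bedcorner',toH(plane(ci,[uv],.012)[0]))
o,ci=pickle.load(open('pics/w4.pkl','rb'))
im=cv2.imread('pics/w4.png'); cv2.imwrite('pics/w4c.png',cv2.resize(im[210:350,170:390],None,fx=3.5,fy=3.5,interpolation=2))
E
```

```text
[[169, 183, 187], [170, 183, 187], [170, 183, 187], [169, 182, 186], [164, 178, 182], [150, 162, 166], [126, 137, 140], [106, 115, 118], [102, 112, 116], [116, 129, 133], [146, 162, 164], [175, 192, 191], [194, 207, 203], [202, 212, 206], [205, 213, 206], [204, 212, 206], [205, 213, 206], [204, 213, 206]] [[165, 178, 183], [165, 179, 183], [165, 179, 182], [165, 179, 182], [161, 174, 178], [147, 159, 162], [125, 135, 138], [105, 115, 118], [101, 112, 116], [117, 130, 134], [145, 162, 164], [173, 191, 191], [190, 206, 202], [196, 211, 205], [193, 207, 201], [177, 191, 187], [158, 171, 170], [147, 160, 160]]
[-0.04575577 -0.01947913]
[-0.0457261   0.02382499]
bedcorner [-0.09653143 -0.05696883]
bedcorner [-0.09642415  0.0587274 ]
```

View pics/w4c.png

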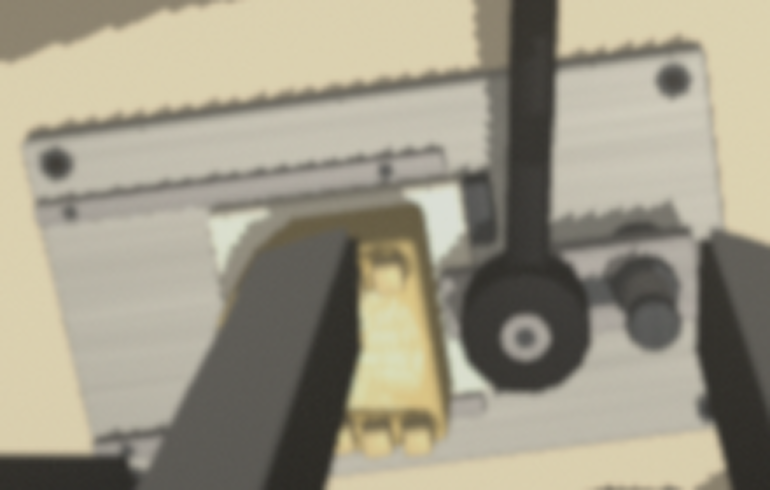

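Emit:
step_arm(commands=[{"xyz": [0, 0, 0], "twist": [0, 0, 0]}, {"xyz": [0, 0, 0], "twist": [0, 0, 0]}, {"xyz": [0, 0, 0], "twist": [0, 0, 0]}, {"xyz": [0, 0, 0], "twist": [0, 0, 0]}, {"xyz": [0, 0, 0], "twist": [0, 0, 0]}, {"xyz": [0, 0, 0], "twist": [0, 0, 0]}], fingers=150)

```text
time: 9.77
tool_pos: [0.6465, -0.0367, 0.0508]
ee_rot: [-1.571, 0.0, -0.433]
wrist_force: [0.4, 0.6, -0.2]
width: 0.0365
```

```bash
python3 - <<'E'
from tq import *
o=rep(); w=robot.camera_info('wrist')
p,d=robot.snapshot('wrist'); cv2.imwrite('pics/w7.png',p[:,:,::-1]); C=cloud(w,d)
from scipy.spatial.transform import Rotation as R
T=R.from_euler('xyz',o['ee_rot']).as_matrix()
L=(C-o['tool_pos'])@T
m=(d>0)&(abs(L[...,2])<.02)&(abs(L[...,0])>.008)&(abs(L[...,0])<.05)&(L[...,1]<.012)&(L[...,1]>-.06)
for s in(-1,1):
    q=L[m&(np.sign(L[...,0])==s)]; print(s,len(q),'y max',np.percentile(q[:,1],[90,97,99,100]),'x',q[:,0].min(),q[:,0].max(),'z',q[:,2].min(),q[:,2].max())
E
```

```text
t 9.7667 tcp [ 0.6465 -0.0367  0.0508] yaw -24.79 w 0.0365 lever ang 8.15 rad 0.0858 F [ 0.41  0.57 -0.25] M [-0.061  0.025  0.001]
 torque from force about screw (cw+ by robot): -0.013  with Mz: -0.011
-1 1613 y max [-0.02519489 -0.0203075  -0.01829201 -0.0160994 ] x -0.030432852269655277 -0.01792024398116194 z -0.00802296121257906 0.010482413742897604
1 1602 y max [-0.02509594 -0.02034426 -0.01858573 -0.0163379 ] x 0.01824942135409617 0.030562093656505234 z -0.008036570389229227 0.010442521969437438
```

View pics/w7.png

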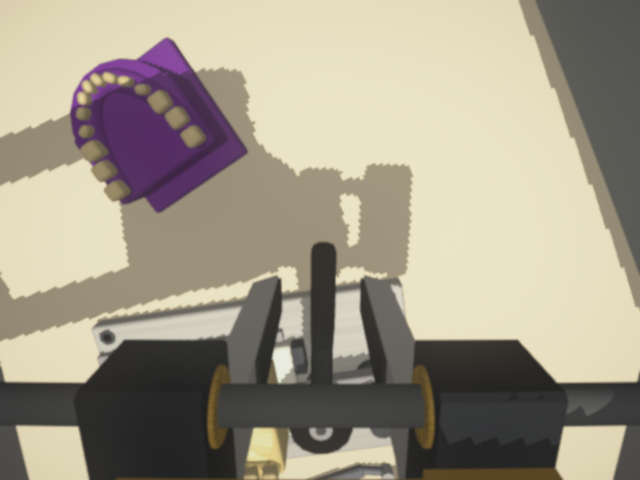

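Emit:
step_arm(commands=[{"xyz": [0, 0, -0.006], "twist": [0, 0, 0]}, {"xyz": [0, 0, -0.012], "twist": [0, 0, 0]}, {"xyz": [0, 0, -0.018], "twist": [0, 0, 0]}, {"xyz": [0, 0, -0.024], "twist": [0, 0, 0]}, {"xyz": [0, 0, -0.024], "twist": [0, 0, 0]}, {"xyz": [0, 0, -0.024], "twist": [0, 0, 0]}])

```text
time: 10.32
tool_pos: [0.6459, -0.0366, 0.0258]
ee_rot: [-1.571, 0.002, -0.433]
wrist_force: [0.6, 0.6, -0.1]
width: 0.0384
```

Emit:
step_arm(commands=[{"xyz": [0, 0, 0], "twist": [0, 0, 0]}, {"xyz": [0, 0, 0], "twist": [0, 0, 0]}, {"xyz": [0, 0, 0], "twist": [0, 0, 0]}, {"xyz": [0, 0, 0], "twist": [0, 0, 0]}, {"xyz": [0, 0, 0], "twist": [0, 0, 0]}, {"xyz": [0, 0, 0], "twist": [0, 0, 0]}, {"xyz": [0, 0, 0], "twist": [0, 0, 0]}], fingers=255)

```text
time: 10.9
tool_pos: [0.6468, -0.0367, 0.0272]
ee_rot: [-1.571, -0.001, -0.433]
wrist_force: [-0.0, 0.6, -0.2]
width: 0.0119
```

```bash
python3 -c "
from tq import *
rep()"
```

```text
t 10.9 tcp [ 0.6468 -0.0367  0.0272] yaw -24.79 w 0.0119 lever ang 8.3 rad 0.086 F [-0.    0.61 -0.17] M [-0.045  0.093 -0.019]
 torque from force about screw (cw+ by robot): 0.022  with Mz: 0.003
```

```bash
cat > arc.py <<'E'
import sys,numpy as np
from hf import *
# arc.py startangle(lever, deg) radius list of cw increments
a0=float(sys.argv[1]); r=float(sys.argv[2]); ds=[float(x) for x in sys.argv[3:]]
f=lambda a: Rh@np.array([r*np.sin(np.radians(a)),r*np.cos(np.radians(a))])
for d in ds:
    q=f(a0+d)-f(a0); print(d,q.round(4))
E
python3 arc.py 8.3 .086 4.5 9 13.5 18 22.5 27 31.5 36 40.5 45 49.5 54
```

```text
4.5 [ 0.006 -0.003]
9.0 [ 0.0118 -0.0065]
13.5 [ 0.0173 -0.0104]
18.0 [ 0.0225 -0.0147]
22.5 [ 0.0273 -0.0195]
27.0 [ 0.0318 -0.0246]
31.5 [ 0.0358 -0.03  ]
36.0 [ 0.0394 -0.0357]
40.5 [ 0.0425 -0.0417]
45.0 [ 0.0451 -0.0479]
49.5 [ 0.0473 -0.0543]
54.0 [ 0.0489 -0.0609]
```

Emit:
step_arm(commands=[{"xyz": [0.006, -0.003, 0], "twist": [0, 0, -4.5]}, {"xyz": [0.0118, -0.0065, 0], "twist": [0, 0, -9]}, {"xyz": [0.0173, -0.0104, 0], "twist": [0, 0, -13.5]}, {"xyz": [0.0225, -0.0147, 0], "twist": [0, 0, -18]}, {"xyz": [0.0273, -0.0195, 0], "twist": [0, 0, -22.5]}, {"xyz": [0.0318, -0.0246, 0], "twist": [0, 0, -27]}])

```text
time: 11.4
tool_pos: [0.6778, -0.0608, 0.0269]
ee_rot: [-1.572, 0.002, -0.907]
wrist_force: [-1.9, 1.1, 1.2]
width: 0.0118
```

```bash
python3 -c "
from tq import *
rep()"; python3 arc.py 35.3 .086 4.5 9 13.5 18 22.5 27
```

```text
t 11.4 tcp [ 0.6778 -0.0608  0.0269] yaw -51.95 w 0.0118 lever ang 34.75 rad 0.0857 F [-1.94  1.13  1.18] M [0.189 0.599 0.225]
 torque from force about screw (cw+ by robot): 0.180  with Mz: 0.405
4.5 [ 0.004  -0.0054]
9.0 [ 0.0076 -0.0112]
13.5 [ 0.0107 -0.0171]
18.0 [ 0.0134 -0.0234]
22.5 [ 0.0155 -0.0298]
27.0 [ 0.0172 -0.0363]
```

Emit:
step_arm(commands=[{"xyz": [0.004, -0.0054, 0], "twist": [0, 0, -4.5]}, {"xyz": [0.0076, -0.0112, 0], "twist": [0, 0, -9]}, {"xyz": [0.0107, -0.0171, 0], "twist": [0, 0, -13.5]}, {"xyz": [0.0134, -0.0234, 0], "twist": [0, 0, -18]}, {"xyz": [0.0155, -0.0298, 0], "twist": [0, 0, -22.5]}, {"xyz": [0.0172, -0.0363, 0], "twist": [0, 0, -27]}, {"xyz": [0.0172, -0.0363, 0], "twist": [0, 0, -27]}])

```text
time: 11.98
tool_pos: [0.6949, -0.0979, 0.0268]
ee_rot: [-1.572, 0.001, -1.377]
wrist_force: [-2.2, 1.6, 1.2]
width: 0.0119
```

```bash
python3 -c "
from tq import *
rep()"
```

```text
t 11.9833 tcp [ 0.6949 -0.0979  0.0268] yaw -78.91 w 0.0119 lever ang 62.4 rad 0.0852 F [-2.17  1.65  1.25] M [0.359 0.595 0.063]
 torque from force about screw (cw+ by robot): 0.175  with Mz: 0.238
```

```bash
python3 arc.py 62.4 .0857 -3 -8 -13 -18 -23 -28 -33 -38 -43 -48 -53 -58 -63
```

```text
-3.0 [-0.001   0.0044]
-8.0 [-0.0032  0.0115]
-13.0 [-0.0061  0.0184]
-18.0 [-0.0095  0.0251]
-23.0 [-0.0135  0.0314]
-28.0 [-0.018   0.0374]
-33.0 [-0.023   0.0429]
-38.0 [-0.0285  0.048 ]
-43.0 [-0.0344  0.0526]
-48.0 [-0.0407  0.0566]
-53.0 [-0.0473  0.0601]
-58.0 [-0.0542  0.063 ]
-63.0 [-0.0613  0.0653]
```

Emit:
step_arm(commands=[{"xyz": [-0.001, 0.0044, 0], "twist": [0, 0, 3]}, {"xyz": [-0.001, 0.0044, 0.004], "twist": [0, 0, 3]}, {"xyz": [-0.001, 0.0044, 0.008], "twist": [0, 0, 3]}, {"xyz": [-0.001, 0.0044, 0.008], "twist": [0, 0, 3]}])

```text
time: 12.32
tool_pos: [0.6935, -0.0934, 0.0345]
ee_rot: [-1.574, 0.0, -1.323]
wrist_force: [-2.7, -0.1, -4.0]
width: 0.0118
```

```bash
python3 -c "
from tq import *
rep()"; python3 arc.py 59.4 .0857 -5 -10 -15 -20 -25 -30 -35 -40 -45 -50 -55 -60
```

```text
t 12.3167 tcp [ 0.6935 -0.0934  0.0345] yaw -75.81 w 0.0118 lever ang 59.28 rad 0.0848 F [-2.75 -0.14 -3.95] M [-0.132  0.635 -0.035]
 torque from force about screw (cw+ by robot): 0.048  with Mz: 0.013
-5.0 [-0.0022  0.0071]
-10.0 [-0.005   0.0141]
-15.0 [-0.0084  0.0207]
-20.0 [-0.0124  0.027 ]
-25.0 [-0.0169  0.033 ]
-30.0 [-0.022   0.0385]
-35.0 [-0.0275  0.0436]
-40.0 [-0.0334  0.0482]
-45.0 [-0.0396  0.0523]
-50.0 [-0.0463  0.0557]
-55.0 [-0.0531  0.0586]
-60.0 [-0.0603  0.0609]
```

Emit:
step_arm(commands=[{"xyz": [-0.0022, 0.0071, 0], "twist": [0, 0, 5]}, {"xyz": [-0.005, 0.0141, 0], "twist": [0, 0, 10]}, {"xyz": [-0.0084, 0.0207, 0], "twist": [0, 0, 15]}, {"xyz": [-0.0124, 0.027, 0], "twist": [0, 0, 20]}, {"xyz": [-0.0169, 0.033, 0], "twist": [0, 0, 25]}, {"xyz": [-0.022, 0.0385, 0], "twist": [0, 0, 30]}, {"xyz": [-0.0275, 0.0436, 0], "twist": [0, 0, 35]}, {"xyz": [-0.0334, 0.0482, 0], "twist": [0, 0, 40]}, {"xyz": [-0.0396, 0.0523, 0], "twist": [0, 0, 45]}, {"xyz": [-0.0463, 0.0557, 0], "twist": [0, 0, 50]}, {"xyz": [-0.0531, 0.0586, 0], "twist": [0, 0, 55]}, {"xyz": [-0.0603, 0.0609, 0], "twist": [0, 0, 60]}])

```text
time: 13.32
tool_pos: [0.6338, -0.0324, 0.0342]
ee_rot: [-1.571, 0.0, -0.272]
wrist_force: [-0.1, -1.0, -4.4]
width: 0.0119
```

Emit:
step_arm(commands=[{"xyz": [0, 0, 0], "twist": [0, 0, 0]}])

```text
time: 13.4
tool_pos: [0.6336, -0.0323, 0.0345]
ee_rot: [-1.571, -0.0, -0.274]
wrist_force: [1.5, -1.3, -4.8]
width: 0.0114
```

```bash
python3 -c "
from tq import *
rep()"
```

```text
t 13.4 tcp [ 0.6336 -0.0323  0.0345] yaw -15.69 w 0.0114 lever ang -1.0 rad 0.0857 F [ 1.53 -1.3  -4.8 ] M [-0.194 -0.007  0.066]
 torque from force about screw (cw+ by robot): -0.156  with Mz: -0.089
```

Lower onto the teeth.

Emit:
step_arm(commands=[{"xyz": [0, 0, -0.003], "twist": [0, 0, 0]}, {"xyz": [0, 0, -0.006], "twist": [0, 0, 0]}, {"xyz": [0, 0, -0.0078], "twist": [0, 0, 0]}, {"xyz": [0, 0, -0.0078], "twist": [0, 0, 0]}])

```text
time: 13.73
tool_pos: [0.6348, -0.0322, 0.0274]
ee_rot: [-1.57, -0.001, -0.277]
wrist_force: [-1.6, 0.4, -0.4]
width: 0.0116
```

```bash
python3 -c "
from tq import *
rep()"; python3 arc.py -1 .086 4.5 9 13.5 18 22.5 27 31.5 36 40.5 45 
```

```text
t 13.7333 tcp [ 0.6348 -0.0322  0.0274] yaw -15.85 w 0.0116 lever ang -0.22 rad 0.0861 F [-1.64  0.43 -0.39] M [-0.087  0.393 -0.092]
 torque from force about screw (cw+ by robot): 0.146  with Mz: 0.053
4.5 [ 0.0065 -0.002 ]
9.0 [ 0.0127 -0.0045]
13.5 [ 0.0188 -0.0075]
18.0 [ 0.0246 -0.0109]
22.5 [ 0.0301 -0.0148]
27.0 [ 0.0353 -0.0191]
31.5 [ 0.0402 -0.0238]
36.0 [ 0.0446 -0.0289]
40.5 [ 0.0487 -0.0343]
45.0 [ 0.0523 -0.04  ]
```

Emit:
step_arm(commands=[{"xyz": [0.0065, -0.002, 0], "twist": [0, 0, -4.5]}, {"xyz": [0.0127, -0.0045, 0], "twist": [0, 0, -9]}, {"xyz": [0.0188, -0.0075, 0], "twist": [0, 0, -13.5]}, {"xyz": [0.0246, -0.0109, 0], "twist": [0, 0, -18]}, {"xyz": [0.0301, -0.0148, 0], "twist": [0, 0, -22.5]}, {"xyz": [0.0353, -0.0191, 0], "twist": [0, 0, -27]}, {"xyz": [0.0402, -0.0238, 0], "twist": [0, 0, -31.5]}, {"xyz": [0.0446, -0.0289, 0], "twist": [0, 0, -36]}, {"xyz": [0.0487, -0.0343, 0], "twist": [0, 0, -40.5]}, {"xyz": [0.0523, -0.04, 0], "twist": [0, 0, -45]}])

```text
time: 14.57
tool_pos: [0.6855, -0.0722, 0.0269]
ee_rot: [-1.574, 0.002, -1.065]
wrist_force: [-5.0, 1.5, -0.6]
width: 0.0116
```

```bash
python3 -c "
from tq import *
rep()"; python3 arc.py 44 .086 2 4 6 8 10 12 14 16 18 
```

```text
t 14.5667 tcp [ 0.6855 -0.0722  0.0269] yaw -61.0 w 0.0116 lever ang 43.95 rad 0.0855 F [-5.04  1.47 -0.61] M [0.03  1.06  0.205]
 torque from force about screw (cw+ by robot): 0.326  with Mz: 0.531
2.0 [ 0.0015 -0.0026]
4.0 [ 0.0028 -0.0053]
6.0 [ 0.0041 -0.008 ]
8.0 [ 0.0053 -0.0108]
10.0 [ 0.0064 -0.0136]
12.0 [ 0.0073 -0.0164]
14.0 [ 0.0082 -0.0193]
16.0 [ 0.009  -0.0222]
18.0 [ 0.0097 -0.0251]
```

Emit:
step_arm(commands=[{"xyz": [0.0015, -0.0026, 0], "twist": [0, 0, -2]}, {"xyz": [0.0028, -0.0053, 0], "twist": [0, 0, -4]}, {"xyz": [0.0041, -0.008, 0], "twist": [0, 0, -6]}, {"xyz": [0.0053, -0.0108, 0], "twist": [0, 0, -8]}, {"xyz": [0.0064, -0.0136, 0], "twist": [0, 0, -10]}])

```text
time: 14.98
tool_pos: [0.6916, -0.0855, 0.0268]
ee_rot: [-1.574, 0.002, -1.237]
wrist_force: [-4.5, 0.4, -0.1]
width: 0.0116
```

```bash
python3 -c "
from tq import *
rep()"; python3 arc.py 54 .086 1 2 3 4  6 8 
```

```text
t 14.9833 tcp [ 0.6916 -0.0855  0.0268] yaw -70.87 w 0.0116 lever ang 53.82 rad 0.0853 F [-4.52  0.44 -0.06] M [0.16  1.053 0.184]
 torque from force about screw (cw+ by robot): 0.169  with Mz: 0.353
1.0 [ 0.0005 -0.0014]
2.0 [ 0.001  -0.0028]
3.0 [ 0.0014 -0.0043]
4.0 [ 0.0019 -0.0057]
6.0 [ 0.0026 -0.0086]
8.0 [ 0.0033 -0.0115]
```

Emit:
step_arm(commands=[{"xyz": [0.0003, -0.0014, 0], "twist": [0, 0, -1]}, {"xyz": [0.0006, -0.0028, 0], "twist": [0, 0, -2]}])

```text
time: 15.15
tool_pos: [0.6925, -0.0884, 0.0268]
ee_rot: [-1.573, 0.002, -1.271]
wrist_force: [-4.5, 1.3, 0.4]
width: 0.0116
```

```bash
python3 -c "
from tq import *
rep()"
```

```text
t 15.15 tcp [ 0.6925 -0.0884  0.0268] yaw -72.83 w 0.0116 lever ang 55.84 rad 0.0853 F [-4.45  1.28  0.45] M [0.198 1.079 0.214]
 torque from force about screw (cw+ by robot): 0.223  with Mz: 0.437
```

Emit:
step_arm(commands=[{"xyz": [0.0003, -0.0015, 0], "twist": [0, 0, -1]}, {"xyz": [0.0006, -0.003, 0], "twist": [0, 0, -2]}])

```text
time: 15.32
tool_pos: [0.6934, -0.0913, 0.0269]
ee_rot: [-1.573, 0.001, -1.306]
wrist_force: [-4.8, 1.2, -0.1]
width: 0.0115
```

```bash
python3 -c "
from tq import *
rep()"
```

```text
t 15.3167 tcp [ 0.6934 -0.0913  0.0269] yaw -74.84 w 0.0115 lever ang 57.9 rad 0.0853 F [-4.75  1.24 -0.13] M [0.283 1.107 0.141]
 torque from force about screw (cw+ by robot): 0.214  with Mz: 0.355
```

Emit:
step_arm(commands=[{"xyz": [0.0003, -0.0015, 0], "twist": [0, 0, -1]}, {"xyz": [0.0006, -0.003, 0], "twist": [0, 0, -2]}])

```text
time: 15.48
tool_pos: [0.6942, -0.0943, 0.0269]
ee_rot: [-1.572, 0.001, -1.341]
wrist_force: [-5.5, 2.1, -0.1]
width: 0.0116
```

```bash
python3 -c "
from tq import *
rep()"
```

```text
t 15.4833 tcp [ 0.6942 -0.0943  0.0269] yaw -76.84 w 0.0116 lever ang 59.94 rad 0.0852 F [-5.5   2.1  -0.13] M [0.37  1.096 0.212]
 torque from force about screw (cw+ by robot): 0.288  with Mz: 0.501
```

Emit:
step_arm(commands=[{"xyz": [0.0003, -0.0015, 0], "twist": [0, 0, -1]}, {"xyz": [0.0005, -0.003, 0], "twist": [0, 0, -2]}, {"xyz": [0.0005, -0.003, 0], "twist": [0, 0, -2]}])

```text
time: 15.73
tool_pos: [0.6949, -0.0975, 0.0269]
ee_rot: [-1.572, 0.001, -1.376]
wrist_force: [-5.9, 1.4, -1.0]
width: 0.0119
```

```bash
python3 -c "
from tq import *
rep()"
```

```text
t 15.7333 tcp [ 0.6949 -0.0975  0.0269] yaw -78.84 w 0.0119 lever ang 62.16 rad 0.0852 F [-5.94  1.44 -1.  ] M [0.379 1.11  0.113]
 torque from force about screw (cw+ by robot): 0.225  with Mz: 0.338
```

Emit:
step_arm(commands=[{"xyz": [-0.002, 0.0044, 0], "twist": [0, 0, 3]}, {"xyz": [-0.002, 0.0044, 0.004], "twist": [0, 0, 3]}, {"xyz": [-0.002, 0.0044, 0.008], "twist": [0, 0, 3]}, {"xyz": [-0.002, 0.0044, 0.008], "twist": [0, 0, 3]}])

```text
time: 16.07
tool_pos: [0.6935, -0.0938, 0.0356]
ee_rot: [-1.57, -0.001, -1.324]
wrist_force: [-3.7, -0.2, -4.4]
width: 0.0119
```

```bash
python3 -c "
from tq import *
rep()"; python3 arc.py 59.2 .0855 -5 -10 -15 -20 -25 -30 -35 -40 -45 -50 -55 -60
```

```text
t 16.0667 tcp [ 0.6935 -0.0938  0.0356] yaw -75.87 w 0.0119 lever ang 59.53 rad 0.0847 F [-3.69 -0.24 -4.44] M [ 0.045  0.642 -0.089]
 torque from force about screw (cw+ by robot): 0.059  with Mz: -0.030
-5.0 [-0.0022  0.0071]
-10.0 [-0.0051  0.014 ]
-15.0 [-0.0085  0.0206]
-20.0 [-0.0125  0.0269]
-25.0 [-0.017   0.0329]
-30.0 [-0.0221  0.0384]
-35.0 [-0.0275  0.0434]
-40.0 [-0.0334  0.048 ]
-45.0 [-0.0397  0.052 ]
-50.0 [-0.0463  0.0555]
-55.0 [-0.0532  0.0583]
-60.0 [-0.0603  0.0606]
```

Emit:
step_arm(commands=[{"xyz": [-0.0022, 0.0071, 0], "twist": [0, 0, 5]}, {"xyz": [-0.005, 0.0141, 0], "twist": [0, 0, 10]}, {"xyz": [-0.0084, 0.0207, 0], "twist": [0, 0, 15]}, {"xyz": [-0.0124, 0.027, 0], "twist": [0, 0, 20]}, {"xyz": [-0.0169, 0.033, 0], "twist": [0, 0, 25]}, {"xyz": [-0.022, 0.0385, 0], "twist": [0, 0, 30]}, {"xyz": [-0.0275, 0.0436, 0], "twist": [0, 0, 35]}, {"xyz": [-0.0334, 0.0482, 0], "twist": [0, 0, 40]}, {"xyz": [-0.0396, 0.0523, 0], "twist": [0, 0, 45]}, {"xyz": [-0.0463, 0.0557, 0], "twist": [0, 0, 50]}, {"xyz": [-0.0531, 0.0586, 0], "twist": [0, 0, 55]}, {"xyz": [-0.0603, 0.0609, 0], "twist": [0, 0, 60]}])

```text
time: 17.07
tool_pos: [0.6339, -0.0325, 0.0352]
ee_rot: [-1.57, -0.003, -0.272]
wrist_force: [-0.7, -0.8, -4.4]
width: 0.0116
```

Emit:
step_arm(commands=[{"xyz": [0, 0, 0], "twist": [0, 0, 0]}])

```text
time: 17.15
tool_pos: [0.6335, -0.0324, 0.0354]
ee_rot: [-1.57, -0.003, -0.275]
wrist_force: [0.5, -0.2, -4.0]
width: 0.0119
```

```bash
python3 -c "
from tq import *
rep()"
```

```text
t 17.15 tcp [ 0.6335 -0.0324  0.0354] yaw -15.73 w 0.0119 lever ang -1.03 rad 0.0855 F [ 0.52 -0.2  -4.01] M [ 0.049 -0.097  0.041]
 torque from force about screw (cw+ by robot): -0.047  with Mz: -0.006
```

Emit:
step_arm(commands=[{"xyz": [0, 0, -0.003], "twist": [0, 0, 0]}, {"xyz": [0, 0, -0.006], "twist": [0, 0, 0]}, {"xyz": [0, 0, -0.008], "twist": [0, 0, 0]}, {"xyz": [0, 0, -0.0082], "twist": [0, 0, 0]}])

```text
time: 17.48
tool_pos: [0.6342, -0.0322, 0.0275]
ee_rot: [-1.57, -0.002, -0.276]
wrist_force: [0.2, 0.7, -1.2]
width: 0.0119
```

```bash
python3 -c "
from tq import *
rep()"; python3 arc.py -1 .0857 1 2 3 4.5 6 8 10 12
```

```text
t 17.4833 tcp [ 0.6342 -0.0322  0.0275] yaw -15.84 w 0.0119 lever ang -0.62 rad 0.0859 F [ 0.23  0.69 -1.2 ] M [0.227 0.111 0.016]
 torque from force about screw (cw+ by robot): -0.004  with Mz: 0.012
1.0 [ 0.0014 -0.0004]
2.0 [ 0.0029 -0.0008]
3.0 [ 0.0043 -0.0013]
4.5 [ 0.0064 -0.002 ]
6.0 [ 0.0085 -0.0028]
8.0 [ 0.0113 -0.0039]
10.0 [ 0.014  -0.0051]
12.0 [ 0.0167 -0.0064]
```

Emit:
step_arm(commands=[{"xyz": [0.0022, -0.0006, 0], "twist": [0, 0, -1.5]}, {"xyz": [0.0043, -0.0013, 0], "twist": [0, 0, -3]}, {"xyz": [0.0064, -0.002, 0], "twist": [0, 0, -4.5]}])

```text
time: 17.73
tool_pos: [0.6396, -0.034, 0.0275]
ee_rot: [-1.57, 0.0, -0.355]
wrist_force: [-0.8, 2.0, 0.2]
width: 0.0116
```

```bash
python3 -c "
from tq import *
rep()"
```

```text
t 17.7333 tcp [ 0.6396 -0.034   0.0275] yaw -20.36 w 0.0116 lever ang 3.19 rad 0.0859 F [-0.84  1.98  0.15] M [0.298 0.323 0.2  ]
 torque from force about screw (cw+ by robot): 0.124  with Mz: 0.324
```

Emit:
step_arm(commands=[{"xyz": [0.0021, -0.0008, 0], "twist": [0, 0, -1.5]}])

```text
time: 17.82
tool_pos: [0.6418, -0.0348, 0.0275]
ee_rot: [-1.57, 0.0, -0.381]
wrist_force: [-1.0, 2.0, -0.0]
width: 0.0117
```

```bash
python3 -c "
from tq import *
rep()"; for a in 6 12 18 24 30 36; do python3 arc.py $a .0857 1.5 3; done
```

```text
t 17.8167 tcp [ 0.6418 -0.0348  0.0275] yaw -21.85 w 0.0117 lever ang 4.71 rad 0.0858 F [-1.    2.05 -0.05] M [0.322 0.349 0.193]
 torque from force about screw (cw+ by robot): 0.142  with Mz: 0.336
1.5 [ 0.0021 -0.0009]
3.0 [ 0.0041 -0.0018]
1.5 [ 0.002  -0.0011]
3.0 [ 0.0039 -0.0022]
1.5 [ 0.0018 -0.0013]
3.0 [ 0.0037 -0.0026]
1.5 [ 0.0017 -0.0015]
3.0 [ 0.0034 -0.003 ]
1.5 [ 0.0015 -0.0016]
3.0 [ 0.003  -0.0033]
1.5 [ 0.0014 -0.0018]
3.0 [ 0.0027 -0.0036]
```

Emit:
step_arm(commands=[{"xyz": [0.0021, -0.0009, 0], "twist": [0, 0, -1.5]}, {"xyz": [0.0041, -0.0018, 0], "twist": [0, 0, -3]}])

```text
time: 17.98
tool_pos: [0.6459, -0.0365, 0.0275]
ee_rot: [-1.57, 0.0, -0.434]
wrist_force: [-1.7, 1.4, -0.3]
width: 0.0118
```

```bash
python3 -c "
from tq import *
rep()"
```

```text
t 17.9833 tcp [ 0.6459 -0.0365  0.0275] yaw -24.85 w 0.0118 lever ang 7.69 rad 0.0857 F [-1.68  1.41 -0.29] M [0.344 0.293 0.195]
 torque from force about screw (cw+ by robot): 0.180  with Mz: 0.375
```

Emit:
step_arm(commands=[{"xyz": [0.002, -0.001, 0], "twist": [0, 0, -1.5]}, {"xyz": [0.004, -0.002, 0], "twist": [0, 0, -3]}])

```text
time: 18.15
tool_pos: [0.6499, -0.0384, 0.0275]
ee_rot: [-1.57, 0.0, -0.486]
wrist_force: [-1.5, 2.4, -1.1]
width: 0.0115
```

```bash
python3 -c "
from tq import *
rep()"
```

```text
t 18.15 tcp [ 0.6499 -0.0384  0.0275] yaw -27.85 w 0.0115 lever ang 10.67 rad 0.0857 F [-1.5   2.43 -1.09] M [0.373 0.36  0.214]
 torque from force about screw (cw+ by robot): 0.208  with Mz: 0.422
```

Emit:
step_arm(commands=[{"xyz": [0.002, -0.0011, 0], "twist": [0, 0, -1.5]}, {"xyz": [0.0039, -0.0022, 0], "twist": [0, 0, -3]}])

```text
time: 18.32
tool_pos: [0.6539, -0.0406, 0.0275]
ee_rot: [-1.57, -0.0, -0.539]
wrist_force: [-1.0, 3.1, 0.3]
width: 0.0116
```

```bash
python3 -c "
from tq import *
rep()"
```

```text
t 18.3167 tcp [ 0.6539 -0.0406  0.0275] yaw -30.88 w 0.0116 lever ang 13.75 rad 0.0857 F [-0.96  3.08  0.3 ] M [0.468 0.341 0.241]
 torque from force about screw (cw+ by robot): 0.202  with Mz: 0.443
```

Emit:
step_arm(commands=[{"xyz": [0.0019, -0.0012, 0], "twist": [0, 0, -1.5]}, {"xyz": [0.0038, -0.0025, 0], "twist": [0, 0, -3]}])

```text
time: 18.48
tool_pos: [0.6579, -0.0431, 0.0275]
ee_rot: [-1.569, -0.0, -0.592]
wrist_force: [-0.2, 3.4, 2.4]
width: 0.0121
```

```bash
python3 -c "
from tq import *
rep()"
```

```text
t 18.4833 tcp [ 0.6579 -0.0431  0.0275] yaw -33.91 w 0.0121 lever ang 16.88 rad 0.0856 F [-0.2   3.43  2.37] M [0.73  0.286 0.164]
 torque from force about screw (cw+ by robot): 0.173  with Mz: 0.337
```

Emit:
step_arm(commands=[{"xyz": [0.0018, -0.0013, 0], "twist": [0, 0, -1.5]}, {"xyz": [0.0036, -0.0026, 0], "twist": [0, 0, -3]}])

```text
time: 18.65
tool_pos: [0.6616, -0.0458, 0.0274]
ee_rot: [-1.569, -0.001, -0.644]
wrist_force: [0.2, 5.0, 1.6]
width: 0.0116
```

```bash
python3 -c "
from tq import *
rep()"
```

```text
t 18.65 tcp [ 0.6616 -0.0458  0.0274] yaw -36.93 w 0.0116 lever ang 19.93 rad 0.0855 F [0.17 4.95 1.6 ] M [0.863 0.203 0.151]
 torque from force about screw (cw+ by robot): 0.236  with Mz: 0.387
```

Emit:
step_arm(commands=[{"xyz": [0.0018, -0.0012, 0], "twist": [0, 0, -1.5]}, {"xyz": [0.0036, -0.0024, 0], "twist": [0, 0, -3]}])

```text
time: 18.82
tool_pos: [0.6651, -0.0485, 0.0273]
ee_rot: [-1.57, -0.001, -0.697]
wrist_force: [-0.5, 4.5, 1.9]
width: 0.0119
```

```bash
python3 -c "
from tq import *
rep()"
```

```text
t 18.8167 tcp [ 0.6651 -0.0485  0.0273] yaw -39.93 w 0.0119 lever ang 22.89 rad 0.0855 F [-0.51  4.45  1.86] M [0.813 0.188 0.092]
 torque from force about screw (cw+ by robot): 0.272  with Mz: 0.365
```

Emit:
step_arm(commands=[{"xyz": [0.0018, -0.0014, 0], "twist": [0, 0, -1.5]}, {"xyz": [0.0036, -0.0028, 0], "twist": [0, 0, -3]}])

```text
time: 18.98
tool_pos: [0.6686, -0.0515, 0.0273]
ee_rot: [-1.57, -0.001, -0.749]
wrist_force: [0.0, 5.3, 2.8]
width: 0.0117
```

```bash
python3 -c "
from tq import *
rep()"
```

```text
t 18.9833 tcp [ 0.6686 -0.0515  0.0273] yaw -42.93 w 0.0117 lever ang 25.98 rad 0.0855 F [0.   5.26 2.85] M [0.825 0.185 0.152]
 torque from force about screw (cw+ by robot): 0.300  with Mz: 0.452
```

Emit:
step_arm(commands=[{"xyz": [0.0018, -0.0014, 0], "twist": [0, 0, -1.5]}, {"xyz": [0.0035, -0.0028, 0], "twist": [0, 0, -3]}])

```text
time: 19.15
tool_pos: [0.6719, -0.0545, 0.0272]
ee_rot: [-1.571, -0.0, -0.802]
wrist_force: [-0.6, 4.3, 3.0]
width: 0.0119
```

```bash
python3 -c "
from tq import *
rep()"
```

```text
t 19.15 tcp [ 0.6719 -0.0545  0.0272] yaw -45.94 w 0.0119 lever ang 28.98 rad 0.0855 F [-0.6   4.26  3.04] M [0.868 0.263 0.121]
 torque from force about screw (cw+ by robot): 0.293  with Mz: 0.415
```

Emit:
step_arm(commands=[{"xyz": [0.0017, -0.0015, 0], "twist": [0, 0, -1.5]}, {"xyz": [0.0034, -0.003, 0], "twist": [0, 0, -3]}])

```text
time: 19.32
tool_pos: [0.6745, -0.0572, 0.0269]
ee_rot: [-1.571, 0.001, -0.854]
wrist_force: [-2.6, 6.4, 3.6]
width: 0.0116
```

```bash
python3 -c "
from tq import *
rep()"
```

```text
t 19.3167 tcp [ 0.6745 -0.0572  0.0269] yaw -48.93 w 0.0116 lever ang 31.48 rad 0.0856 F [-2.57  6.39  3.58] M [1.129 0.672 0.393]
 torque from force about screw (cw+ by robot): 0.551  with Mz: 0.944
```

Emit:
step_arm(commands=[{"xyz": [0, 0, 0], "twist": [0, 0, 0]}])

```text
time: 19.4
tool_pos: [0.6745, -0.0571, 0.0268]
ee_rot: [-1.571, 0.002, -0.853]
wrist_force: [-1.7, 5.1, 4.4]
width: 0.0123
```

```bash
python3 -c "
from tq import *
rep()"
```

```text
t 19.4 tcp [ 0.6745 -0.0571  0.0268] yaw -48.9 w 0.0123 lever ang 31.47 rad 0.0856 F [-1.71  5.09  4.42] M [0.956 0.568 0.336]
 torque from force about screw (cw+ by robot): 0.420  with Mz: 0.755
```

Emit:
step_arm(commands=[{"xyz": [0.0011, -0.0011, 0], "twist": [0, 0, -1]}, {"xyz": [0.0011, -0.0011, 0], "twist": [0, 0, -1]}])

```text
time: 19.57
tool_pos: [0.6751, -0.0577, 0.0267]
ee_rot: [-1.572, 0.003, -0.87]
wrist_force: [-2.8, 5.6, 4.1]
width: 0.0119
```

```bash
python3 -c "
from tq import *
rep()"
```

```text
t 19.5667 tcp [ 0.6751 -0.0577  0.0267] yaw -49.85 w 0.0119 lever ang 32.0 rad 0.0857 F [-2.79  5.56  4.05] M [1.162 0.678 0.439]
 torque from force about screw (cw+ by robot): 0.514  with Mz: 0.953
```

Emit:
step_arm(commands=[{"xyz": [0.0011, -0.0011, 0], "twist": [0, 0, -1]}, {"xyz": [0.0014, -0.0014, 0], "twist": [0, 0, -1.3]}])

```text
time: 19.73
tool_pos: [0.6757, -0.0583, 0.0265]
ee_rot: [-1.572, 0.005, -0.892]
wrist_force: [-4.4, 7.9, 5.2]
width: 0.0117
```

```bash
python3 -c "
from tq import *
rep()"
```

```text
t 19.7333 tcp [ 0.6757 -0.0583  0.0265] yaw -51.12 w 0.0117 lever ang 32.58 rad 0.0858 F [-4.39  7.91  5.21] M [1.438 1.013 0.472]
 torque from force about screw (cw+ by robot): 0.757  with Mz: 1.229
```

Emit:
step_arm(commands=[{"xyz": [0.0002, -0.0002, 0], "twist": [0, 0, -0.2]}, {"xyz": [0.0002, -0.0002, 0], "twist": [0, 0, -0.2]}, {"xyz": [0.0002, -0.0002, 0], "twist": [0, 0, -0.2]}])

```text
time: 19.98
tool_pos: [0.6758, -0.0583, 0.0265]
ee_rot: [-1.573, 0.005, -0.895]
wrist_force: [-4.5, 7.7, 4.5]
width: 0.0119
```

```bash
python3 -c "
from tq import *
rep()
import time
for n in ('side','scene'):
    p,d=robot.snapshot(n); cv2.imwrite('pics/%s8.png'%n,cv2.resize(p[180:340,240:440,::-1],None,fx=3.8,fy=3.7,interpolation=2))
rep()"
```

```text
t 19.9833 tcp [ 0.6758 -0.0583  0.0265] yaw -51.27 w 0.0119 lever ang 32.63 rad 0.0857 F [-4.52  7.67  4.48] M [1.385 0.946 0.534]
 torque from force about screw (cw+ by robot): 0.749  with Mz: 1.283
t 20.0833 tcp [ 0.6758 -0.0583  0.0265] yaw -51.27 w 0.0121 lever ang 32.63 rad 0.0858 F [-4.57  7.97  4.27] M [1.416 0.922 0.481]
 torque from force about screw (cw+ by robot): 0.772  with Mz: 1.253
```

View pics/side8.png

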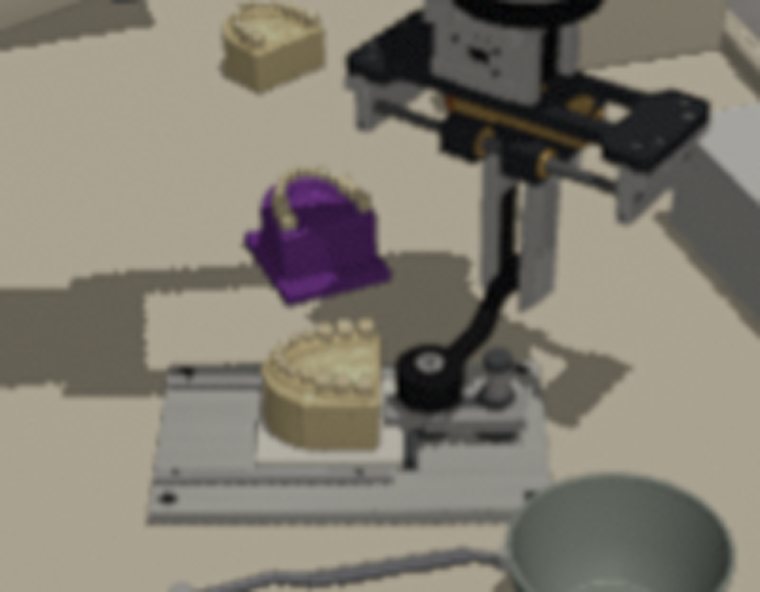

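Emit:
step_arm(commands=[{"xyz": [0.0008, -0.0008, 0], "twist": [0, 0, -0.6]}, {"xyz": [0.0008, -0.0008, 0], "twist": [0, 0, -0.6]}, {"xyz": [0.0008, -0.0008, 0], "twist": [0, 0, -0.6]}])

```text
time: 20.33
tool_pos: [0.6762, -0.0587, 0.0264]
ee_rot: [-1.573, 0.006, -0.905]
wrist_force: [-5.4, 7.9, 4.8]
width: 0.012
```

```bash
python3 -c "
from tq import *
rep()"
```

```text
t 20.3333 tcp [ 0.6762 -0.0587  0.0264] yaw -51.86 w 0.012 lever ang 32.97 rad 0.0858 F [-5.39  7.94  4.83] M [1.483 1.204 0.507]
 torque from force about screw (cw+ by robot): 0.818  with Mz: 1.325
```

Emit:
step_arm(commands=[{"xyz": [-0.0012, 0.0012, 0], "twist": [0, 0, 1]}, {"xyz": [-0.0025, 0.0025, 0], "twist": [0, 0, 2]}, {"xyz": [-0.0028, 0.0028, 0], "twist": [0, 0, 2.5]}, {"xyz": [-0.0028, 0.0028, 0], "twist": [0, 0, 2.5]}])

```text
time: 20.67
tool_pos: [0.6748, -0.0574, 0.0268]
ee_rot: [-1.572, 0.002, -0.862]
wrist_force: [-3.0, 5.6, 3.4]
width: 0.0118
```

```bash
python3 -c "
from tq import *
rep()"
```

```text
t 20.6667 tcp [ 0.6748 -0.0574  0.0268] yaw -49.39 w 0.0118 lever ang 31.7 rad 0.0856 F [-3.01  5.6   3.38] M [1.014 0.571 0.4  ]
 torque from force about screw (cw+ by robot): 0.528  with Mz: 0.928
```

Emit:
step_arm(commands=[{"xyz": [-0.0012, 0.0012, 0], "twist": [0, 0, 1]}, {"xyz": [-0.0022, 0.0022, 0], "twist": [0, 0, 2]}, {"xyz": [-0.003, 0.003, 0], "twist": [0, 0, 2.5]}, {"xyz": [-0.003, 0.003, 0], "twist": [0, 0, 2.5]}])

```text
time: 21.0
tool_pos: [0.6729, -0.0555, 0.0271]
ee_rot: [-1.571, -0.001, -0.819]
wrist_force: [-0.4, 3.4, 2.0]
width: 0.0116
```

```bash
python3 -c "
from tq import *
rep()"
```

```text
t 21.0 tcp [ 0.6729 -0.0555  0.0271] yaw -46.91 w 0.0116 lever ang 29.9 rad 0.0855 F [-0.37  3.44  2.04] M [0.521 0.123 0.156]
 torque from force about screw (cw+ by robot): 0.233  with Mz: 0.390
```

Emit:
step_arm(commands=[{"xyz": [-0.001, 0.001, 0], "twist": [0, 0, 1]}, {"xyz": [-0.0015, 0.0015, 0], "twist": [0, 0, 1.3]}])

```text
time: 21.17
tool_pos: [0.6716, -0.0542, 0.0271]
ee_rot: [-1.571, -0.002, -0.795]
wrist_force: [0.9, 2.6, 3.4]
width: 0.0116
```

```bash
python3 -c "
from tq import *
rep()"
```

```text
t 21.1667 tcp [ 0.6716 -0.0542  0.0271] yaw -45.58 w 0.0116 lever ang 28.74 rad 0.0856 F [0.93 2.56 3.4 ] M [ 0.274 -0.043  0.075]
 torque from force about screw (cw+ by robot): 0.097  with Mz: 0.173
```

Emit:
step_arm(commands=[{"xyz": [0, 0, 0], "twist": [0, 0, 0]}, {"xyz": [0, 0, 0], "twist": [0, 0, 0]}, {"xyz": [0, 0, 0], "twist": [0, 0, 0]}, {"xyz": [0, 0, 0], "twist": [0, 0, 0]}, {"xyz": [0, 0, 0], "twist": [0, 0, 0]}, {"xyz": [0, 0, 0], "twist": [0, 0, 0]}], fingers=150)

```text
time: 21.67
tool_pos: [0.671, -0.0538, 0.0266]
ee_rot: [-1.571, 0.0, -0.796]
wrist_force: [-0.1, -0.2, -0.1]
width: 0.0385
```

```bash
python3 -c "
from tq import *
rep()"
```

```text
t 21.6667 tcp [ 0.671  -0.0538  0.0266] yaw -45.61 w 0.0385 lever ang 28.24 rad 0.0854 F [-0.13 -0.2  -0.12] M [-0.025  0.094  0.019]
 torque from force about screw (cw+ by robot): -0.004  with Mz: 0.015
```

Released. Raise straight up and look.

Emit:
step_arm(commands=[{"xyz": [0, 0, 0.01], "twist": [0, 0, 0]}, {"xyz": [0, 0, 0.03], "twist": [0, 0, 0]}, {"xyz": [0, 0, 0.06], "twist": [0, 0, 0]}, {"xyz": [0, 0, 0.09], "twist": [0, 0, 0]}, {"xyz": [0, 0, 0.12], "twist": [0, 0, 0]}, {"xyz": [0, 0, 0.15], "twist": [0, 0, 0]}, {"xyz": [0, -0.02, 0.17], "twist": [0, 0, 0]}, {"xyz": [-0.02, -0.04, 0.18], "twist": [0, 0, 0]}, {"xyz": [-0.04, -0.06, 0.18], "twist": [0, 0, 0]}, {"xyz": [-0.06, -0.08, 0.18], "twist": [0, 0, 0]}, {"xyz": [-0.06, -0.08, 0.18], "twist": [0, 0, 0]}, {"xyz": [-0.06, -0.08, 0.18], "twist": [0, 0, 0]}])

```text
time: 22.67
tool_pos: [0.6108, -0.1345, 0.2084]
ee_rot: [-1.57, -0.002, -0.798]
wrist_force: [1.0, 0.2, -0.2]
width: 0.039
```

```bash
python3 - <<'E'
from tq import *
import pickle
o=rep(); ci=robot.camera_info('wrist'); p,d=robot.snapshot('wrist'); cv2.imwrite('pics/w9.png',p[:,:,::-1]); np.save('pics/w9.npy',d); pickle.dump((o,ci),open('pics/w9.pkl','wb'))
p,d=robot.snapshot('side'); cv2.imwrite('pics/s9.png',cv2.resize(p[200:400,240:460,::-1],None,fx=3.5,fy=3,interpolation=2))
E
```

```text
t 22.6667 tcp [ 0.6108 -0.1345  0.2084] yaw -45.72 w 0.039 lever ang 166.32 rad 0.0194 F [ 1.03  0.25 -0.23] M [0.018 0.083 0.003]
 torque from force about screw (cw+ by robot): 0.020  with Mz: 0.022
```

View pics/w9.png

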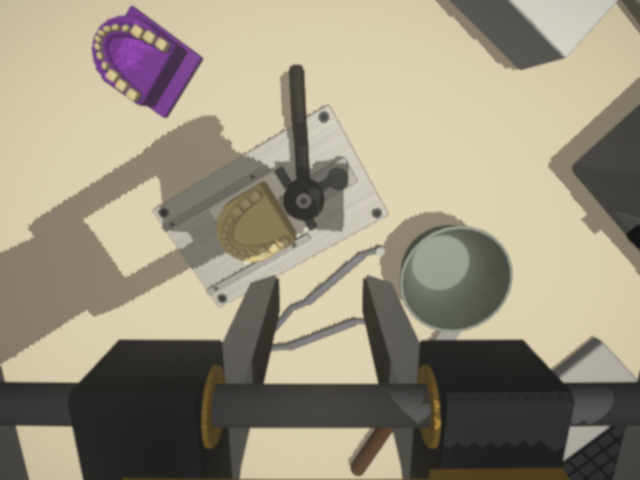

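View pics/s9.png

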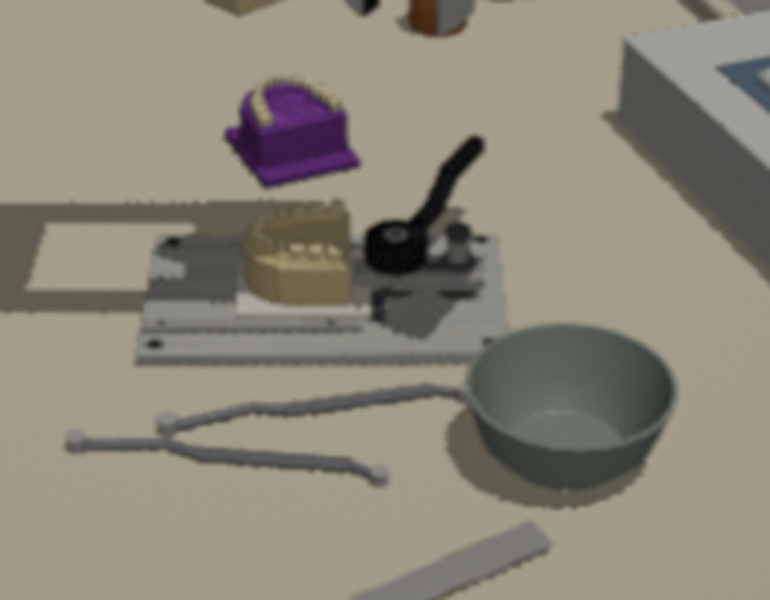

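```bash
python3 - <<'E'
from h import *; from hf import *
import pickle
o,ci=pickle.load(open('pics/w9.pkl','rb')); d=np.load('pics/w9.npy'); C=cloud(ci,d)
for uv in((297,75),(298,85),(298,95),(298,105)): q=C[uv[1],uv[0]]; h=toH(q); print(q.round(4),h.round(4),np.degrees(np.arctan2(h[0]-.045,h[1])).round(1),np.hypot(h[0]-.045,h[1]).round(4))
print('bed',[C[v,u,2].round(4) for u,v in((350,160),(180,205),(360,200),(325,135))],'counter',C[300:330,100:130,2].mean(), C[200:230,440:470,2].mean())
h=cv2.imread('pics/w9.png'); cv2.imwrite('pics/w9c.png',cv2.resize(h[100:310,150:390],None,fx=3.2,fy=2.8,interpolation=2))
E
```

```text
[ 0.6799 -0.0425  0.0661] [0.0908 0.0886] 27.4 0.0997
[ 0.6751 -0.0483  0.0685] [0.0878 0.0817] 27.6 0.0922
[ 0.6697 -0.0534  0.069 ] [0.0841 0.0753] 27.4 0.0848
[ 0.6644 -0.0585  0.069 ] [0.0803 0.0689] 27.1 0.0775
bed [np.float64(0.0117), np.float64(0.0114), np.float64(0.0115), np.float64(0.0101)] counter 0.0003932932671088531 0.00907044923929102
```

View pics/w9c.png

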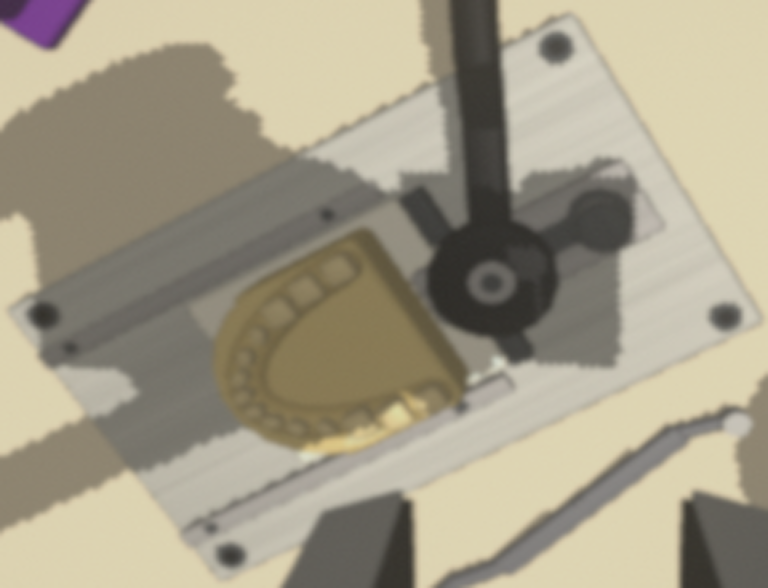

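```bash
python3 -c "
from bench import robot
print(robot.get_obs()['wrist_force']); print(robot.close_job())"
```

```text
[ 0.93628645  0.0831868  -0.01549352]
the job is handed in; nothing more can be done
None
```

I slid the model home against the stops and tightened the clamp in three ratchet strokes. I then let the lever down, backed the gripper away and handed the job in at about 22.7 s of the 70 s.

**Model:** the push stopped hard with about 8 N. A later wrist view put the plate's front edge at about −43 mm in the holder's frame after correcting for the bias seen at the bed corners, which is the home position, and square to the bed. The last views show the rear of the plate against the stops.

**Clamp:** the screw turned freely at 0.3 to 0.5 N m and came up hard at roughly 140 degrees. I held it at an estimated 1.25 to 1.3 N m. That figure combines wrist force and wrist moment; wrist force alone would give only about 0.8 N m.

**Lever:** it was lifted off its teeth for each swing back and kept well clear of the plaster. In the last depth picture its top is at 69 mm, so it is fully down. The robot touches nothing, and nothing in the last wrist and side views looks disturbed; I did not measure the other things' positions.

**What disagreed or is unproven:**
- **Fingertips:** they measured about 17 mm behind the reported TCP, not 8 mm ahead of it. My first grasp therefore closed above the lever, and I corrected it by going 24 mm lower. It also means the push bore on the front of the plaster, higher than I had planned.
- **Strap force:** I could not measure it directly. While I backed off, the readings allow the screw to have eased by up to about 1 degree, so the strap staying tight rests on the description that the screw stays where it is left.

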